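Load the coupon stage, shut it and clip it

TASK

Get the inspection stage ready: put the rust-brown old coupon left on it into the scrap tray, then lay every painted coupon flat in the bay of its own colour, centred on the scribed cross between the two stops to within 4 mm and square with them. Then shut the clear cover fully and clip the spring clip from its stand down over the middle of the two front lugs, upright, so that it grips them together; leave everything else on the bench alone.

Things in the scene. Friction and masses are not known exactly. Their poses are not given: they have to be found in the camera images.
- coupon_red: Flat steel coupon, 40 (its x) x 24 (its y) x 10 mm thick, 70 g, both broad faces painted red (either may be up); lies flat on the bench at the start. May be absent. Origin: its centre; z through its thickness.
- coupon_yellow: Flat steel coupon, 40 (its x) x 24 (its y) x 10 mm thick, 70 g, both broad faces painted yellow (either may be up); lies flat on the bench at the start. May be absent. Origin: its centre; z through its thickness.
- coupon_blue: Flat steel coupon, 40 (its x) x 24 (its y) x 10 mm thick, 70 g, both broad faces painted blue (either may be up); lies flat on the bench at the start. May be absent. Origin: its centre; z through its thickness.
- coupon_green: Flat steel coupon, 40 (its x) x 24 (its y) x 10 mm thick, 70 g, both broad faces painted green (either may be up); lies flat on the bench at the start. May be absent. Origin: its centre; z through its thickness.
- bay_red (a point): Middle of the scribed cross of the red bay, on the upper face of the stage plate (12 mm above the bench). Stage axes: x away from the robot, y along the row of bays, z up. Two red stops, 20 mm wide, 8 mm high, with inner faces at x +-25 mm: a coupon laid along x has 5 mm left at each end; its sides are free for fingers. Bays 52 mm apart, red to green from +y to -y.
- bay_yellow (a point): Middle of the scribed cross of the yellow bay, on the upper face of the stage plate (12 mm above the bench). Stage axes: x away from the robot, y along the row of bays, z up. Two yellow stops, 20 mm wide, 8 mm high, with inner faces at x +-25 mm: a coupon laid along x has 5 mm left at each end; its sides are free for fingers. Bays 52 mm apart, red to green from +y to -y.
- bay_blue (a point): Middle of the scribed cross of the blue bay, on the upper face of the stage plate (12 mm above the bench). Stage axes: x away from the robot, y along the row of bays, z up. Two blue stops, 20 mm wide, 8 mm high, with inner faces at x +-25 mm: a coupon laid along x has 5 mm left at each end; its sides are free for fingers. Bays 52 mm apart, red to green from +y to -y.
- bay_green (a point): Middle of the scribed cross of the green bay, on the upper face of the stage plate (12 mm above the bench). Stage axes: x away from the robot, y along the row of bays, z up. Two green stops, 20 mm wide, 8 mm high, with inner faces at x +-25 mm: a coupon laid along x has 5 mm left at each end; its sides are free for fingers. Bays 52 mm apart, red to green from +y to -y.
- stage: Fixed grey stage plate 170 (x) x 280 (y) x 12 mm thick with four bays. Origin: centre of its underside on the bench; x points away from the robot. An upright steel lug, 4 mm thick (x -70 to -66 mm), 30 mm wide, rises at the middle of its near edge to 56 mm above the bench.
- cover_hinge (a point): Middle of the cover's hinge axis, which runs along the stage's y at its far (+x) side, 31 mm above the bench; axes are the stage's. The clear cover panel is 6 mm thick, 240 mm wide, its middle plane on the axis, and reaches 132 mm from it: shut, it spans 28 to 34 mm above the bench, 6 mm over the coupons.
- cover (a joint): Angle of the clear cover (rad): 0 shut and level, 1.57 upright, up to 1.95 leaning back from the robot. Stiff hinge, stays where left; fingertips on its outer face push it shut (1 to 2 N at the free edge). An orange lug, 4 mm thick, 44 mm wide, at the middle of its free edge rises 22 mm above the shut panel, flat on the far face of the stage's narrower lug; pinched by its ends it can lift the cover.
- clip_seat (a point): Middle of the top edge of the two lugs together when the cover is shut, 56 mm above the bench. Stage axes: the lugs' joint thickness is along x, 8 mm, centred here. The clip comes onto it from above, its tips 8 to 26 mm below this edge.
- clip: Black spring clip, orange jaw pads, 74 mm tall, 30 mm wide (y), 65 g, upright on its stand, jaws down on an 8 mm plate. Origin: midway between the pads' lower tips when gripping 8 mm; z up, x across the jaws. Pads z 0 to 12 mm, pivot z 34 mm. The -x half is a straight plate: outer face x -14 mm, pad's inner face x -4 mm. The +x half is sprung. Works either way round.
- clip_jaw (a joint): Angle of the clip's sprung +x half (rad): 0 when gripping 8 mm, below 0 when empty, 0.35 squeezed fully open. Its tail leans outwards above the pivot (outer face x 24 to 28 mm at the top); squeezing the tails along x (20 N or more is ample) stops with them parallel, 28 mm over their outer faces, and its pad then 8 to 12 mm farther from the other pad, clear of the lugs.
- clip_tails (a point): Point of the clip midway between the tails at z 62 mm, x 3 mm: where to squeeze it along its x; the tails are about 38 mm wide over all there until squeezed.
- clip_stand: Fixed red block 70 x 70 x 14 mm with an upright steel plate 8 (x) x 44 (y) mm to 42 mm above the bench, on which the clip is stored. Origin: centre of its underside.
- scrap_tray: Fixed dark steel open tray 110 x 110 x 25 mm high outside, walls and floor about 4 mm. Origin: centre of its underside.
- old_coupon: Rust-brown unpainted coupon of the same size as the others, 40 (x) x 24 (y) x 10 mm, 70 g, left lying flat on the stage plate in or between the bays. Origin: its centre.
- flange_nut: Bystander, to be left alone: brass flange nut, 22 mm across, 12 mm high, among the coupons. Origin at its underside.
- socket: Bystander, to be left alone: steel socket, 28 mm across, 35 mm high. Origin at its underside.
- bearing: Bystander, to be left alone: dark steel bearing ring, 60 mm across, 18 mm high. Origin at its underside.
- spray_can: Bystander, to be left alone: spray can 52 mm across, 150 mm high. Origin at its underside.
- wrench: Bystander, to be left alone: wrench 180 mm long, lying. Origin at its underside.
- parts_cup: Bystander, to be left alone: grey plastic cup 70 mm across, 50 mm high. Origin at its underside.
Things that resemble listed ones, but are neither listed nor needed, are in the scene too. Several things have the shape of the clip; the one meant has the colours described above.

How it is judged:
On the way, in this order (a step that is already met when the one before it is completed fails the run):
1. the old coupon is in the scrap tray and every painted coupon is centred in its bay, with the cover still open (x of old_coupon in the frame of scrap_tray between -0.05 and 0.05 m and y of old_coupon in the frame of scrap_tray between -0.05 and 0.05 m and z of old_coupon in the frame of scrap_tray between 0 and 0.027 m and x of coupon_red in the frame of bay_red between -0.004 and 0.004 m and y of coupon_red in the frame of bay_red between -0.004 and 0.004 m and z of coupon_red in the frame of bay_red between 0.002 and 0.009 m and angle between the x axis of coupon_red and the x axis of bay_red, either way round below 0.15 rad and angle between the z axis of coupon_red and the z axis of bay_red, either way round below 0.1 rad and x of coupon_yellow in the frame of bay_yellow between -0.004 and 0.004 m and y of coupon_yellow in the frame of bay_yellow between -0.004 and 0.004 m and z of coupon_yellow in the frame of bay_yellow between 0.002 and 0.009 m and angle between the x axis of coupon_yellow and the x axis of bay_yellow, either way round below 0.15 rad and angle between the z axis of coupon_yellow and the z axis of bay_yellow, either way round below 0.1 rad and x of coupon_blue in the frame of bay_blue between -0.004 and 0.004 m and y of coupon_blue in the frame of bay_blue between -0.004 and 0.004 m and z of coupon_blue in the frame of bay_blue between 0.002 and 0.009 m and angle between the x axis of coupon_blue and the x axis of bay_blue, either way round below 0.15 rad and angle between the z axis of coupon_blue and the z axis of bay_blue, either way round below 0.1 rad and x of coupon_green in the frame of bay_green between -0.004 and 0.004 m and y of coupon_green in the frame of bay_green between -0.004 and 0.004 m and z of coupon_green in the frame of bay_green between 0.002 and 0.009 m and angle between the x axis of coupon_green and the x axis of bay_green, either way round below 0.15 rad and angle between the z axis of coupon_green and the z axis of bay_green, either way round below 0.1 rad and value of joint cover above 1 rad), for 0.2 s.
2. the cover is shut over the centred coupons (x of coupon_red in the frame of bay_red between -0.004 and 0.004 m and y of coupon_red in the frame of bay_red between -0.004 and 0.004 m and z of coupon_red in the frame of bay_red between 0.002 and 0.009 m and angle between the x axis of coupon_red and the x axis of bay_red, either way round below 0.15 rad and angle between the z axis of coupon_red and the z axis of bay_red, either way round below 0.1 rad and x of coupon_yellow in the frame of bay_yellow between -0.004 and 0.004 m and y of coupon_yellow in the frame of bay_yellow between -0.004 and 0.004 m and z of coupon_yellow in the frame of bay_yellow between 0.002 and 0.009 m and angle between the x axis of coupon_yellow and the x axis of bay_yellow, either way round below 0.15 rad and angle between the z axis of coupon_yellow and the z axis of bay_yellow, either way round below 0.1 rad and x of coupon_blue in the frame of bay_blue between -0.004 and 0.004 m and y of coupon_blue in the frame of bay_blue between -0.004 and 0.004 m and z of coupon_blue in the frame of bay_blue between 0.002 and 0.009 m and angle between the x axis of coupon_blue and the x axis of bay_blue, either way round below 0.15 rad and angle between the z axis of coupon_blue and the z axis of bay_blue, either way round below 0.1 rad and x of coupon_green in the frame of bay_green between -0.004 and 0.004 m and y of coupon_green in the frame of bay_green between -0.004 and 0.004 m and z of coupon_green in the frame of bay_green between 0.002 and 0.009 m and angle between the x axis of coupon_green and the x axis of bay_green, either way round below 0.15 rad and angle between the z axis of coupon_green and the z axis of bay_green, either way round below 0.1 rad and value of joint cover below 0.05 rad), for 0.2 s.
3. the clip grips both lugs of the shut stage (value of joint cover below 0.05 rad and x of clip in the frame of clip_seat between -0.006 and 0.006 m and y of clip in the frame of clip_seat between -0.012 and 0.012 m and z of clip in the frame of clip_seat between -0.026 and -0.008 m and angle between clip's own z axis and vertical below 0.2 rad and contact force between clip and stage above 2 N), for 0.2 s.
At the end, for the whole second after the job is handed in: Coupons at rest flat in their bays, within 4 mm of the cross in x and y, 0.15 rad of square; old coupon in the tray; cover under 0.05 rad; clip gripping both lugs (over 2 N), tips 8 to 26 mm below their top, within 12 mm of the middle, tilt under 0.2 rad, at rest (all of step 3 and x of coupon_red in the frame of bay_red between -0.004 and 0.004 m and y of coupon_red in the frame of bay_red between -0.004 and 0.004 m and z of coupon_red in the frame of bay_red between 0.002 and 0.009 m and angle between the x axis of coupon_red and the x axis of bay_red, either way round below 0.15 rad and angle between the z axis of coupon_red and the z axis of bay_red, either way round below 0.1 rad and x of coupon_yellow in the frame of bay_yellow between -0.004 and 0.004 m and y of coupon_yellow in the frame of bay_yellow between -0.004 and 0.004 m and z of coupon_yellow in the frame of bay_yellow between 0.002 and 0.009 m and angle between the x axis of coupon_yellow and the x axis of bay_yellow, either way round below 0.15 rad and angle between the z axis of coupon_yellow and the z axis of bay_yellow, either way round below 0.1 rad and x of coupon_blue in the frame of bay_blue between -0.004 and 0.004 m and y of coupon_blue in the frame of bay_blue between -0.004 and 0.004 m and z of coupon_blue in the frame of bay_blue between 0.002 and 0.009 m and angle between the x axis of coupon_blue and the x axis of bay_blue, either way round below 0.15 rad and angle between the z axis of coupon_blue and the z axis of bay_blue, either way round below 0.1 rad and x of coupon_green in the frame of bay_green between -0.004 and 0.004 m and y of coupon_green in the frame of bay_green between -0.004 and 0.004 m and z of coupon_green in the frame of bay_green between 0.002 and 0.009 m and angle between the x axis of coupon_green and the x axis of bay_green, either way round below 0.15 rad and angle between the z axis of coupon_green and the z axis of bay_green, either way round below 0.1 rad and linear speed of each of coupon_red, coupon_yellow, coupon_blue, coupon_green, clip below 0.02 m/s and x of old_coupon in the frame of scrap_tray between -0.05 and 0.05 m and y of old_coupon in the frame of scrap_tray between -0.05 and 0.05 m and z of old_coupon in the frame of scrap_tray between 0 and 0.027 m); the robot touches nothing.
It fails at once if a bystander (nut, socket, bearing, can, wrench or cup) is disturbed: moved over 4 cm (distance of any of flange_nut, socket, bearing, spray_can, wrench, parts_cup from where it was at the start of the episode above 0.04 m).
Of coupon_red, coupon_yellow, coupon_blue, coupon_green only 2 to 4 are there at a start; the rules pass over those that are not, and their reading is None.
At some moment in a run one of coupon_red, coupon_yellow, coupon_blue, coupon_green, old_coupon may be knocked a few centimetres aside while the robot is not near it.
It also fails if it takes over 210 s, if anything falls off the work surface, if the arm or the gripper's body presses on something with over 40 N, if the wrist force passes 120 N, or if a joint passes its speed limit or range.

ROBOT

A 7-joint arm with a two-finger parallel gripper is mounted at the origin on the work surface. World frame = base frame: x ahead of the robot, y to its left, z up, the work surface at z = 0. Lengths are in m, angles in rad, forces in N, time in s.
With the tool pointing down it reaches from about 0.425 to 0.925 m from the base axis. Payload 6.8 kg.
Tool frame: the origin (TCP) lies midway between the tips of the shut fingers; the grasp point (between the pads) lies r.grip_point_offset behind it (r.grip_point_offset is the distance from the TCP to the grasp point, in m); z points along the fingers, y is the direction in which the jaws open and shut (so a half turn about z gives the same grasp; the last joint's range is limited). The gripper opens to 85 mm and grips with 20 to 120 N. Pads are 22 mm wide; open, the fingers measure 114 mm over their backs; the gripper's body (76 mm by 85 mm) begins 54 mm behind the grasp point. The pads swing forward as they close: fully open they stand 13 mm farther back than shut.
Start: joints at [-1.351, 0.477, 0.022, 1.555, -0.011, 1.109, -0.083], TCP at [0.217, 0.639, 0.231] pointing down, gripper open.
Joint ranges: [-2.96, 2.96], [-0.34, 2.1], [-1.41, 1.46], [0.24, 2.44], [-1.37, 4.51], [0.17, 1.92], [-2.96, 2.96]. Speed limits (rad/s): [2.39, 2.39, 3.14, 3.14, 3.14, 3.14, 3.14].

INTERFACE

Orientations are given as a rotation vector (axis times angle).
In Python, from bench import r gives the robot as it stands. The module is installed in compiled form; this text tells all that it offers.
- The arm moves only by the tool play_rows, never from a script. Its argument "deltas" is a list of rows, each a list of 3 entries, a list of its own where there are three numbers: the finger opening in mm, from 0 to 85.4, then the shift along the tool's x, y, z in mm, then the turn, a rotation vector about the tool's x, y, z in rad. A call has 1 to 8 rows; each row is the pose to reach, as a shift and turn from the pose measured when the call began, along the tool's axes at that moment; what a row does not reach only later rows make up. A row lasts 1/8 s, in which the tool goes at most 62.5 mm and 10.7 degrees, less where a joint would pass 70% of its speed; a pose out of reach is approached as far as the arm can. A call with a gripper value outside its range is refused whole. The fingers move at their own pace and stop on an object; "squeeze" is the grip in N (left out, the last holds). Time passes only in rows, so rows that repeat a pose let the fingers close. It gives the time, the measured TCP pose, the force and the opening at its end, in the units of the state.
- r.get_obs(): the state, without advancing time (a new reading comes with each control period).
- r.grab_frame(name): name is "scene" or "top" or "wrist"; returns (picture, depth): 400x640x3 uint8, red, green, blue; 400x640 float32, m along the optical axis (not along the pixel's ray), 0 where there is no reading.
- r.camera_model(name): a dict with "mtx" (3x3 intrinsics, pixels), "D" ([k1, k2, p1, p2, k3] as OpenCV has them; the pictures are not rectified), "rvec" (rotation vector, rad) and "tvec" (3), from world to camera coordinates, as OpenCV has them; the wrist camera has in their place "T_tool_cam" (4x4, takes a point from camera to tool coordinates, whose origin is the TCP and whose axes are the flange's). Camera axes: x right, y down, z forward; pixel columns grow to the right and rows downward; lengths in m; the calibration is good to about 2 mm. A picture is of the moment at which its call begins: read the wrist's pose just before it. camera_model takes no time and is no camera call.
- r.hand_in(): hands the job in, once; it reports no verdict.
The state is a dict: "clock": time; "joints": joint angles; "qvel": joint speeds; "tau": joint torques, N m; "tcp_pos": TCP position; "orientation": TCP orientation; "contact_force": force on the tool from outside, world axes, zero at the start; "moment": the same for the moment, N m; "grip_width": finger opening in m.
Only numpy, scipy, OpenCV 4.12 (cv2) and the standard library are available. Lean on these libraries where they do the work, as an engineer would, in place of code of your own. Each camera call takes 0.05 s, during which the arm holds its last target. There are 200 camera calls.

## Working session

There is one attempt and no reset: what is moved stays moved. The work goes in short steps, Python scripts to look and compute and a tool call to move; the robot and the scene stay as the last step left them, time stands still between calls to the robot, and variables do not carry over. Pictures are saved under pics/ and viewed, about 12 in all and at most 16, crops included, and the job is handed in when it is done.

Besides the shell and the picture viewer there is one more tool, called after "Request:" as name(argument=value, ...) on one line, values as JSON. play_rows: Moves the arm, as the interface text tells. Its arguments: {"type":"object","properties":{"deltas":{"type":"array"},"squeeze":{"type":"number"}},"required":["deltas"]}

```bash
ls; mkdir -p pics; cat > h.py <<'E'
import numpy as np, cv2
from scipy.spatial.transform import Rotation as R
from bench import r
def cam(name):
    m=r.camera_model(name)
    if name=='wrist':
        o=r.get_obs(); T=np.eye(4); T[:3,:3]=R.from_rotvec(o['orientation']).as_matrix(); T[:3,3]=o['tcp_pos']
        W=T@np.array(m['T_tool_cam'])
    else:
        E=np.eye(4); E[:3,:3]=R.from_rotvec(np.ravel(m['rvec'])).as_matrix(); E[:3,3]=np.ravel(m['tvec']); W=np.linalg.inv(E)
    return np.array(m['mtx'],float),np.array(m['D'],float),W
def grab(name,fn):
    c=cam(name); p,d=r.grab_frame(name)
    cv2.imwrite(f'pics/{fn}.png',p[...,::-1]); np.savez(f'pics/{fn}.npz',p=p,d=d,K=c[0],D=c[1],W=c[2])
def load(fn):
    return np.load(f'pics/{fn}.npz')
def ray(f,uv):
    uv=np.array(uv,float).reshape(-1,1,2)
    n=cv2.undistortPoints(uv,f['K'],f['D']).reshape(-1,2)
    return np.c_[n,np.ones(len(n))]
def onz(f,uv,z):  # intersect pixel rays with height z
    d=ray(f,uv)@f['W'][:3,:3].T; o=f['W'][:3,3]
    return o+d*((z-o[2])/d[:,2])[:,None]
def dep(f,uv):    # world point by depth
    uv=np.array(uv).reshape(-1,2); z=np.array([np.median(f['d'][v-1:v+2,u-1:u+2]) for u,v in uv])
    return (ray(f,uv)*z[:,None])@f['W'][:3,:3].T+f['W'][:3,3]
def proj(f,P):
    E=np.linalg.inv(f['W']); return cv2.projectPoints(np.array(P,float).reshape(-1,3),cv2.Rodrigues(E[:3,:3])[0],E[:3,3],f['K'],f['D'])[0].reshape(-1,2)
E
python3 - <<'E'
from h import *
grab('scene','s0');grab('top','t0')
o=r.get_obs();print(o,r.grip_point_offset);print(r.camera_model('wrist'))
for n in('s0','t0'):
    f=load(n);print(f['W'].round(3),f['K'])
E
```

```text
pics
{'clock': 0.1, 'joints': array([-1.35109511,  0.4777485 ,  0.02236781,  1.55632923, -0.01150174,
        1.10931973, -0.08310214]), 'qvel': array([-1.25368331e-03, -2.50119165e-03,  3.48938614e-04, -2.10350919e-03,
       -2.24078434e-03,  4.13143562e-05, -6.48572427e-04]), 'tau': array([ 4.02025500e-03, -5.97756529e+01,  1.61346808e+00, -2.81952631e+01,
        1.28492620e-02,  5.06685217e-03,  2.19750984e-05]), 'tcp_pos': array([0.2171782 , 0.63854768, 0.23041247]), 'orientation': array([-5.12591122e-01, -3.09934800e+00,  2.62355735e-03]), 'contact_force': array([-0.45461249, -0.47275016, -1.64602905]), 'moment': array([ 0.01767206, -0.01324861, -0.04733565]), 'grip_width': 0.08558431050872294} 0.0187
{'mtx': array([[358.48791134,   0.        , 323.59590296],
       [  0.        , 358.48791134, 202.54278505],
       [  0.        ,   0.        ,   1.        ]]), 'D': array([-0.01198919,  0.        ,  0.        ,  0.        ,  0.        ]), 'T_tool_cam': array([[ 1.05400921e-04, -9.51441468e-01, -3.07829697e-01,
         7.78540755e-02],
       [ 9.99999878e-01, -4.79596715e-05,  4.90634042e-04,
         1.48736974e-03],
       [-4.81572984e-04, -3.07829711e-01,  9.51441347e-01,
        -1.43995362e-01],
       [ 0.00000000e+00,  0.00000000e+00,  0.00000000e+00,
         1.00000000e+00]])}
[[-0.828  0.378 -0.414  0.981]
 [ 0.56   0.543 -0.625  0.701]
 [-0.011 -0.75  -0.662  0.871]
 [ 0.     0.     0.     1.   ]] [[369.80793004   0.         322.93851915]
 [  0.         369.80793004 197.91911678]
 [  0.           0.           1.        ]]
[[-0.023 -0.981  0.194  0.268]
 [-1.     0.02  -0.017 -0.016]
 [ 0.013 -0.195 -0.981  1.102]
 [ 0.     0.     0.     1.   ]] [[400.87419707   0.         317.42255094]
 [  0.         400.87419707 202.04382472]
 [  0.           0.           1.        ]]
```

View pics/s0.png

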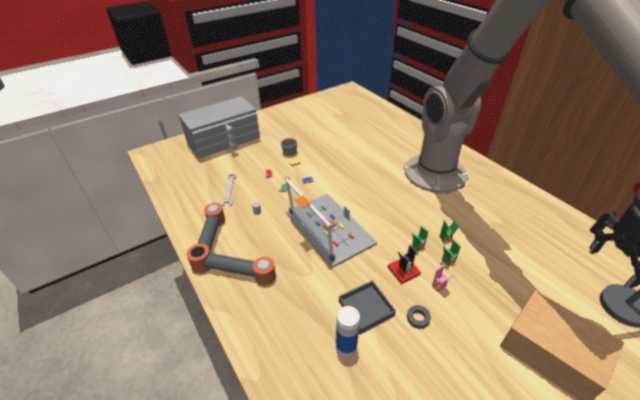

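View pics/t0.png

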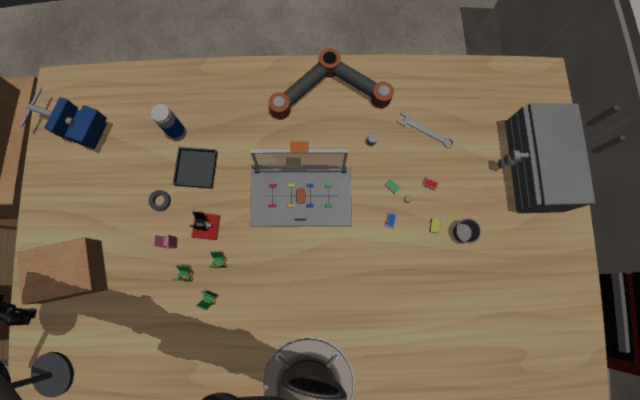

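The top view shows the stage at (300,195), with the old coupon at (301,196). The four coupons are green (393,187), red (430,183), yellow (435,226) and blue (391,220), and the nut is at (407,199). Possible clips are the black one on the red stand (205,225), a pink one (165,241) and green ones (184,272), (218,260), (207,299). The black one matches the description. Next, a close crop.

```bash
python3 - <<'E'
from h import *
f=load('t0');p=f['p'][...,::-1]
a=cv2.resize(p[135:240,370:490],None,fx=5,fy=5,interpolation=cv2.INTER_CUBIC)[:525,:600]
b=cv2.resize(p[135:240,240:360],None,fx=5,fy=5,interpolation=cv2.INTER_CUBIC)
s=load('s0')['p'][...,::-1]
c=cv2.resize(s[225:300,380:460],None,fx=5,fy=5,interpolation=cv2.INTER_CUBIC)
d=cv2.resize(p[195:255,145:245],None,fx=4,fy=4,interpolation=cv2.INTER_CUBIC)
im=np.zeros((600,800,3),np.uint8)
im[:300,:400]=cv2.resize(p[145:220,375:475],None,fx=4,fy=4,interpolation=cv2.INTER_CUBIC)
im[:300,400:]=cv2.resize(p[145:220,252:352],None,fx=4,fy=4,interpolation=cv2.INTER_CUBIC)
im[300:,:400]=cv2.resize(s[225:300,370:470],None,fx=4,fy=4,interpolation=cv2.INTER_CUBIC)
im[300:,400:]=cv2.resize(p[190:265,150:250],None,fx=4,fy=4,interpolation=cv2.INTER_CUBIC)
cv2.imwrite('pics/c0.png',im)
print('coup',onz(f,[(393,187),(430,183),(435,226),(391,220)],.01).round(3))
print('nut',onz(f,[(407,199)],.01).round(3))
print('stage corners',onz(f,[(250,225),(351,225),(351,170),(250,170)],.012).round(3))
print('old',onz(f,[(301,196)],.022).round(3),'stand',onz(f,[(193,213),(219,213),(219,239),(193,239)],.014).round(3))
print('tray',onz(f,[(180,149),(217,149),(213,187),(174,187)],.025).round(3))
E
```

```text
coup [[ 0.523 -0.249  0.01 ]
 [ 0.533 -0.356  0.01 ]
 [ 0.41  -0.36   0.01 ]
 [ 0.429 -0.238  0.01 ]]
nut [[ 0.488 -0.286  0.01 ]]
stage corners [[ 0.424  0.152  0.012]
 [ 0.418 -0.126  0.012]
 [ 0.574 -0.132  0.012]
 [ 0.58   0.153  0.012]]
old [[0.5   0.01  0.022]] stand [[0.46  0.31  0.014]
 [0.458 0.238 0.014]
 [0.386 0.236 0.014]
 [0.388 0.308 0.014]]
tray [[0.643 0.352 0.025]
 [0.64  0.246 0.025]
 [0.53  0.254 0.025]
 [0.532 0.364 0.025]]
```

View pics/c0.png

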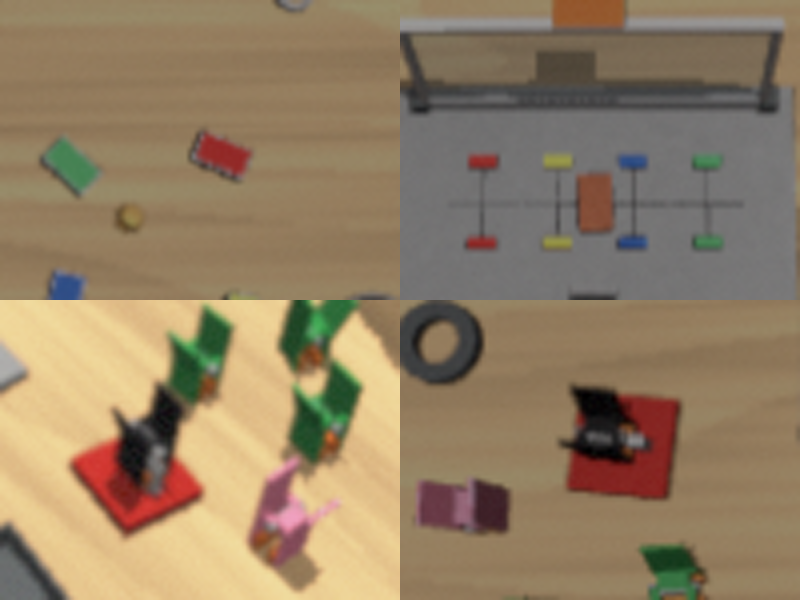

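```bash
cat >> h.py <<'E'
def down(a): # tool pointing down, tool x at world angle a
    c,s=np.cos(a),np.sin(a); return R.from_matrix(np.array([[c,s,0],[s,-c,0],[0,0,-1]]))
def yaw():
    M=R.from_rotvec(r.get_obs()['orientation']).as_matrix(); return np.arctan2(M[1,0],M[0,0])
def to(p0,a0,p1,a1):
    R0=a0 if isinstance(a0,R) else down(a0)
    d=R0.inv().apply(np.array(p1)-np.array(p0))*1000
    return d.round(1).tolist(),(R0.inv()*down(a1)).as_rotvec().round(3).tolist()
def go(*wps):  # chain of waypoints (x,y,z,a), each a separate call
    o=r.get_obs(); p,a=o['tcp_pos'],R.from_rotvec(o['orientation'])
    for w in wps:
        print(w,'->',*to(p,a,w[:3],w[3])); p,a=w[:3],w[3]
E
python3 - <<'E'
from h import *
print(yaw()); go((.45,.01,.28,np.pi))
f=load('t0')
c=onz(f,[(272.5,195.75),(291.4,195.7),(310.5,195.9),(328.75,196.5)],.012);print(c.round(4))
s=load('s0');print(onz(f,[(301,148)],.17),dep(s,[(303,202),(288,181),(333,224),(291,208)]).round(3), dep(f,[(285,153),(320,153),(300,147)]).round(3))
E
```

```text
2.813786555371755
(0.45, 0.01, 0.28, 3.141592653589793) -> [-422.8, -520.2, -48.7] [-0.002, -0.0, -0.328]
[[ 0.5044  0.0896  0.012 ]
 [ 0.5035  0.037   0.012 ]
 [ 0.5018 -0.0161  0.012 ]
 [ 0.4991 -0.0668  0.012 ]]
[[0.58792056 0.00474926 0.17      ]] [[ 0.597  0.017  0.166]
 [ 0.582 -0.094  0.163]
 [ 0.494  0.022  0.022]
 [ 0.576 -0.103  0.04 ]] [[ 0.58   0.045  0.158]
 [ 0.578 -0.042  0.157]
 [ 0.592  0.007  0.166]]
```

Request:
play_rows(deltas=[[85, [-40, -40, -49], [0, 0, 0]], [85, [-80, -100, -49], [0, 0, 0]], [85, [-120, -150, -49], [0, 0, -0.1]], [85, [-160, -200, -49], [0, 0, -0.2]], [85, [-200, -250, -49], [0, 0, -0.33]], [85, [-240, -300, -49], [0, 0, -0.33]], [85, [-280, -350, -49], [0, 0, -0.33]], [85, [-320, -400, -49], [0, 0, -0.33]]])

```text
clock: 1.1
tcp_pos: [0.382, 0.1812, 0.28]
orientation: [0.004, -3.141, 0.002]
contact_force: [1.6, 0.4, -0.4]
grip_width: 0.0854
```

```bash
python3 - <<'E'
from h import *
go((.45,.01,.28,np.pi-.034));print(r.get_obs()['tcp_pos'],r.get_obs()['joints'].round(2))
E
```

```text
(0.45, 0.01, 0.28, 3.1075926535897933) -> [-67.6, -171.4, 0.2] [-0.001, -0.0, 0.036]
[0.38204446 0.18122866 0.28003695] [-0.83 -0.01  0.24  2.07  0.    1.08  0.98]
```

Request:
play_rows(deltas=[[85, [-20, -50, 0], [0, 0, 0.036]], [85, [-40, -100, 0], [0, 0, 0.036]], [85, [-60, -150, 0], [0, 0, 0.036]], [85, [-68, -171, 0], [0, 0, 0.036]], [85, [-68, -171, 0], [0, 0, 0.036]]])

```text
clock: 1.72
tcp_pos: [0.4504, 0.0087, 0.28]
orientation: [-0.059, -3.14, 0.003]
contact_force: [-0.1, 1.0, 0.5]
grip_width: 0.0849
```

```bash
python3 - <<'E'
from h import *
grab('wrist','w1')
o=r.get_obs();print(o['tcp_pos'],yaw(),o['joints'].round(2))
E
```

```text
[0.45011933 0.01023253 0.27998411] 3.1064004639935265 [-0.61  0.03  0.46  2.03 -0.02  1.08  1.4 ]
```

View pics/w1.png

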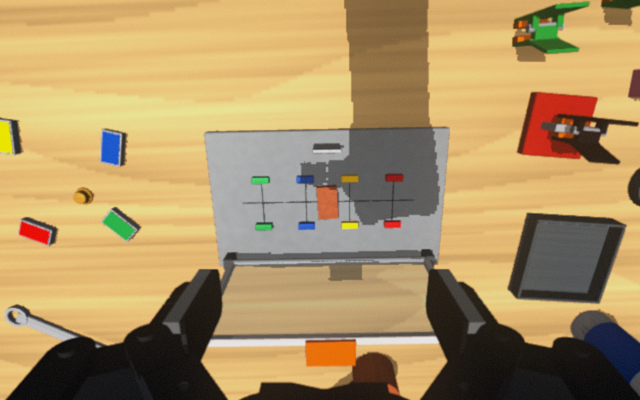

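The wrist view shows everything. The old coupon is at (327,203), and the coupons are yellow (8,136), blue (113,147), green (121,223) and red (37,231), with the nut at (83,196). The stops sit in rows at y≈180 and y≈226, the lug is at (327,147), the tray at (567,257) and the stand at (557,125).

```bash
cat >> h.py <<'E'
HS={'red':((0,8),(172,180)),'yellow':((22,33),),'blue':((105,125),),'green':((50,85),),'old':((4,14),)}
def masks(f,col):
    h=cv2.cvtColor(f['p'],cv2.COLOR_RGB2HSV); m=np.zeros(h.shape[:2],np.uint8)
    for a,b in HS[col]: m|=cv2.inRange(h,(a,150 if col!='old' else 110,50),(b,255,255))
    return m
def blobs(f,col,z,amin=15,amax=3000):
    m=masks(f,col); n,l,st,_=cv2.connectedComponentsWithStats(m); out=[]
    for i in range(1,n):
        if not amin<st[i,4]<amax: continue
        v,u=np.nonzero(l==i); q=onz(f,np.c_[u,v],z)[:,:2]
        (c,(w,h),t)=cv2.minAreaRect((q*1000).astype(np.float32)); t=np.radians(t)
        if h>w: w,h,t=h,w,t+np.pi/2
        out.append((np.r_[u.mean(),v.mean()].round(0),q.mean(0).round(4),(np.array(c)/1000).round(4),round(w,1),round(h,1),round((t+np.pi/2)%np.pi-np.pi/2,3)))
    return out
E
python3 - <<'E'
from h import *
f=load('w1')
for c in HS:
    for b in blobs(f,c,.022 if c=='old' else .010): print(c,*b)
print('stand',onz(f,[(531,94),(597,95),(590,158),(522,153)],.014).round(4))
print('tray',onz(f,[(529,213),(625,223),(601,303),(510,295)],.025).round(4))
print('lug',onz(f,[(313,145),(341,144)],.056).round(4), dep(f,[(320,147),(335,147)]).round(3),dep(f,[(330,352),(250,342),(400,340)]).round(3))
print('stagec',onz(f,[(205,131),(450,127),(439,262),(219,263)],.012).round(4))
print('cross',onz(f,[(262.7,203),(306,202.3),(349,201.6),(392.6,200.8)],.012).round(4))
E
```

```text
red [552. 123.] [0.422  0.2711] [0.4249 0.2764] 74.9 69.7 1.46
red [394. 178.] [0.4787 0.0919] [0.4787 0.0921] 19.4 8.5 1.534
red [332. 188.] [0.4888 0.0179] [0.4894 0.0175] 10.8 3.7 1.534
red [325. 215.] [0.5231 0.0079] [0.5216 0.008 ] 10.4 8.6 -0.034
red [392. 224.] [0.5378 0.0914] [0.5378 0.0916] 19.0 8.0 1.533
red [ 34. 233.] [ 0.533  -0.3588] [ 0.533  -0.3588] 35.5 19.5 1.156
yellow [  5. 138.] [ 0.4142 -0.3588] [ 0.4131 -0.3596] 35.2 14.1 -0.159
yellow [350. 179.] [0.478  0.0395] [0.4779 0.0393] 17.9 6.1 1.534
yellow [349. 225.] [0.5371 0.0383] [0.5372 0.0384] 18.7 8.0 1.534
blue [110. 148.] [ 0.4307 -0.2383] [ 0.4308 -0.2383] 35.0 18.5 -0.224
blue [304. 179.] [ 0.4769 -0.0145] [ 0.4771 -0.0142] 17.9 6.1 1.533
blue [306. 226.] [ 0.5359 -0.0152] [ 0.5359 -0.0149] 18.7 6.7 1.534
blue [618. 349.] [0.7406 0.4152] [0.7417 0.419 ] 122.0 47.5 0.781
green [571.   5.] [0.3012 0.2724] [0.3014 0.2727] 34.3 4.4 -1.531
green [550.  37.] [0.3307 0.2546] [0.3277 0.2596] 52.4 37.1 -1.565
green [260. 180.] [ 0.4758 -0.0669] [ 0.4761 -0.0668] 18.0 6.8 -1.535
green [118. 225.] [ 0.5271 -0.2493] [
[... 520 characters left out ...]
0.0116] 40.8 23.5 -0.026
old [352. 362.] [0.7352 0.0388] [0.7371 0.0459] 158.8 64.7 1.125
stand [[0.3886 0.24   0.014 ]
 [0.3921 0.3135 0.014 ]
 [0.4626 0.3189 0.014 ]
 [0.4539 0.2386 0.014 ]]
tray [[0.524  0.2503 0.025 ]
 [0.5412 0.3684 0.025 ]
 [0.6521 0.3619 0.025 ]
 [0.6351 0.2415 0.025 ]]
lug [[ 0.4295 -0.0005  0.056 ]
 [ 0.4296  0.0282  0.056 ]] [[0.434 0.006 0.044]
 [0.434 0.022 0.045]] [[ 0.593  0.01   0.167]
 [ 0.583 -0.06   0.164]
 [ 0.585  0.071  0.164]]
stagec [[ 0.4157 -0.1241  0.012 ]
 [ 0.4216  0.1539  0.012 ]
 [ 0.5914  0.1518  0.012 ]
 [ 0.5824 -0.1294  0.012 ]]
cross [[ 0.504  -0.0662  0.012 ]
 [ 0.505  -0.0138  0.012 ]
 [ 0.5061  0.0381  0.012 ]
 [ 0.507   0.0907  0.012 ]]
```

```bash
python3 - <<'E'
from h import *
a=np.pi-.02
go((.503,.012,.06,a),(.503,.012,.014,a),(.503,.012,.2,a),(.588,.306,.16,a),(.588,.306,.05,a),(.588,.306,.25,a),(.45,-.30,.25,a))
E
```

```text
(0.503, 0.012, 0.06, 3.121592653589793) -> [-53.0, 3.9, 219.9] [-0.001, -0.001, -0.015]
(0.503, 0.012, 0.014, 3.121592653589793) -> [0.0, 0.0, 46.0] [0.0, 0.0, 0.0]
(0.503, 0.012, 0.2, 3.121592653589793) -> [0.0, 0.0, -186.0] [0.0, 0.0, 0.0]
(0.588, 0.306, 0.16, 3.121592653589793) -> [-79.1, 295.6, 40.0] [0.0, 0.0, 0.0]
(0.588, 0.306, 0.05, 3.121592653589793) -> [0.0, 0.0, 110.0] [0.0, 0.0, 0.0]
(0.588, 0.306, 0.25, 3.121592653589793) -> [0.0, 0.0, -200.0] [0.0, 0.0, 0.0]
(0.45, -0.3, 0.25, 3.121592653589793) -> [125.9, -608.6, 0.0] [0.0, 0.0, 0.0]
```

Request:
play_rows(deltas=[[55, [-30, 2, 60], [0, 0, -0.015]], [55, [-53, 4, 120], [0, 0, -0.015]], [55, [-53, 4, 180], [0, 0, -0.015]], [55, [-53, 4, 220], [0, 0, -0.015]], [55, [-53, 4, 245], [0, 0, -0.015]], [55, [-53, 4, 266], [0, 0, -0.015]], [55, [-53, 4, 266], [0, 0, -0.015]]])

```text
clock: 2.65
tcp_pos: [0.5013, 0.0136, 0.0125]
orientation: [-0.028, -3.137, 0.001]
contact_force: [-0.5, 0.4, 0.6]
grip_width: 0.055
```

Request:
play_rows(deltas=[[15, [0, 0, 0], [0, 0, 0]], [15, [0, 0, 0], [0, 0, 0]], [15, [0, 0, 0], [0, 0, 0]], [15, [0, 0, 0], [0, 0, 0]], [15, [0, 0, -40], [0, 0, 0]], [15, [0, 0, -90], [0, 0, 0]], [15, [0, 0, -140], [0, 0, 0]], [15, [0, 0, -186], [0, 0, 0]]], squeeze=40)

```text
clock: 3.65
tcp_pos: [0.5021, 0.0137, 0.2006]
orientation: [-0.029, -3.138, 0.001]
contact_force: [-0.1, 0.9, -1.2]
grip_width: 0.0225
```

Request:
play_rows(deltas=[[15, [-10, 40, 0], [0, 0, 0]], [15, [-20, 90, 0], [0, 0, 0]], [15, [-40, 150, 0], [0, 0, 0]], [15, [-60, 210, 0], [0, 0, 0]], [15, [-79, 265, 20], [0, 0, 0]], [15, [-79, 292, 60], [0, 0, 0]], [15, [-79, 292, 110], [0, 0, 0]], [15, [-79, 292, 150], [0, 0, 0]]])

```text
clock: 4.65
tcp_pos: [0.585, 0.3045, 0.0482]
orientation: [-0.027, -3.137, 0.002]
contact_force: [1.4, -0.6, -0.9]
grip_width: 0.0226
```

Request:
play_rows(deltas=[[15, [0, 0, 15], [0, 0, 0]], [15, [0, 0, 15], [0, 0, 0]], [50, [0, 0, 15], [0, 0, 0]], [50, [0, 0, 15], [0, 0, 0]], [50, [0, 0, 0], [0, 0, 0]], [50, [0, 0, -50], [0, 0, 0]], [50, [0, 0, -100], [0, 0, 0]], [50, [0, 0, -150], [0, 0, 0]]])

```text
clock: 5.65
tcp_pos: [0.586, 0.3045, 0.2015]
orientation: [-0.028, -3.138, 0.0]
contact_force: [0.2, 0.4, 0.1]
grip_width: 0.0493
```

```bash
python3 - <<'E'
from h import *
grab('top','t1'); f=load('t1')
for b in blobs(f,'old',.02): print(*b)
go((.45,-.30,.23,np.pi))
E
```

```text
[329.  60.] [ 0.9161 -0.0806] [ 0.9105 -0.0812] 94.8 63.4 -0.024
[  6. 114.] [0.7828 0.9245] [0.766  0.9089] 304.7 73.5 0.188
[33. 87.] [0.8682 0.8434] [0.8669 0.8434] 55.0 11.1 -0.009
[383.  94.] [ 0.8018 -0.2348] [ 0.8028 -0.2351] 85.9 60.1 -0.123
[279. 106.] [0.7695 0.0689] [0.7718 0.0695] 85.5 61.7 0.188
[ 15. 187.] [0.5479 0.8554] [0.5998 0.8673] 351.2 62.2 -0.002
[298. 146.] [0.6456 0.0152] [0.6456 0.0152] 48.4 29.9 1.551
[197. 168.] [0.5858 0.3035] [0.5858 0.3033] 38.0 25.4 -0.026
[213. 215.] [0.4533 0.2534] [0.4542 0.2538] 46.8 13.7 1.123
[211. 235.] [0.3968 0.2572] [0.3963 0.258 ] 69.6 34.1 -0.989
[192. 233.] [0.4024 0.3095] [0.4044 0.3104] 29.1 10.5 0.322
[ 32. 300.] [0.2213 0.7633] [0.2213 0.7633] 15.6 11.0 -1.55
(0.45, -0.3, 0.23, 3.141592653589793) -> [128.4, -608.2, -25.1] [0.006, 0.005, -0.018]
```

Request:
play_rows(deltas=[[60, [20, 0, -30], [0, 0, 0]], [60, [50, -40, -30], [0, 0, 0]], [60, [70, -90, -30], [0, 0, 0]], [60, [90, -145, -30], [0, 0, 0]], [60, [110, -200, -30], [0, 0, 0]], [60, [128, -255, -30], [0, 0, 0]], [60, [128, -315, -30], [0, 0, 0]], [60, [128, -375, -30], [0, 0, 0]]])

```text
clock: 6.7
tcp_pos: [0.4544, -0.0687, 0.2376]
orientation: [0.028, 3.133, 0.012]
contact_force: [1.0, 0.3, 0.2]
grip_width: 0.0599
```

Request:
play_rows(deltas=[[60, [0, -60, 0], [0, 0, 0]], [60, [0, -120, 0], [0, 0, 0]], [60, [0, -180, 0], [0, 0, 0]], [60, [0, -233, 0], [0, 0, 0]], [60, [0, -233, 0], [0, 0, 0]], [60, [0, -233, 0], [0, 0, 0]]])

```text
clock: 7.45
tcp_pos: [0.4502, -0.3013, 0.2363]
orientation: [0.029, 3.132, 0.013]
contact_force: [-0.5, 0.7, -0.8]
grip_width: 0.0602
```

```bash
python3 - <<'E'
from h import *
grab('wrist','w2'); f=load('w2');o=r.get_obs();print(o['tcp_pos'],yaw(),o['joints'].round(2))
for c in ('red','yellow','blue','green'):
    for b in blobs(f,c,.010,100): print(c,*b)
E
```

```text
[ 0.45055717 -0.30044043  0.23612822] 3.1249000271733807 [-0.14  0.31  0.77  1.91 -0.26  1.02  2.3 ]
red [272. 236.] [ 0.5331 -0.3577] [ 0.5332 -0.3575] 35.4 19.4 1.136
red [612. 388.] [0.766  0.0842] [0.7629 0.0818] 81.7 26.6 0.904
yellow [261. 126.] [ 0.4122 -0.361 ] [ 0.4126 -0.3608] 34.9 19.1 -0.172
yellow [628. 232.] [0.5376 0.0469] [0.5375 0.0469] 21.0 7.4 1.547
blue [382. 131.] [ 0.4188 -0.2383] [ 0.4212 -0.2375] 15.6 12.4 -0.302
blue [382. 150.] [ 0.4389 -0.2372] [ 0.4362 -0.2381] 22.8 17.2 -0.285
blue [595. 182.] [ 0.4776 -0.0053] [ 0.4777 -0.0055] 20.7 6.7 1.552
blue [582. 232.] [ 0.5364 -0.0069] [ 0.5363 -0.0066] 20.8 7.4 1.547
green [546. 182.] [ 0.4761 -0.059 ] [ 0.4766 -0.0589] 19.7 6.7 1.551
green [368. 230.] [ 0.5279 -0.2494] [ 0.5281 -0.2487] 33.7 15.8 0.777
green [536. 233.] [ 0.5357 -0.0602] [ 0.5356 -0.06  ] 19.7 6.1 1.547
```

View pics/w2.png

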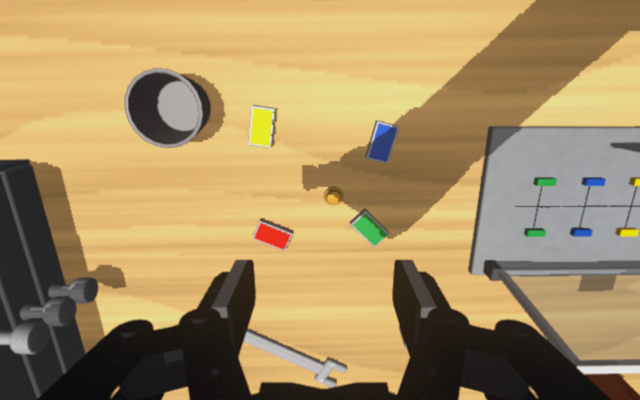

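The view shows the nut at (333,196) clear of the planned grasps, and the stage and cover at right. I'll pick yellow first, with tool x at 2.97.

```bash
python3 - <<'E'
from h import *
a=np.pi-.02
go((.4126,-.3608,.05,2.97),(.4126,-.3608,.003,2.97),(.4126,-.3608,.15,2.97),(.506,.038,.12,a),(.506,.038,.016,a))
E
```

```text
(0.4126, -0.3608, 0.05, 2.97) -> [38.6, -62.6, 185.2] [0.009, 0.008, 0.155]
(0.4126, -0.3608, 0.003, 2.97) -> [0.0, 0.0, 47.0] [0.0, 0.0, 0.0]
(0.4126, -0.3608, 0.15, 2.97) -> [0.0, 0.0, -147.0] [0.0, 0.0, 0.0]
(0.506, 0.038, 0.12, 3.121592653589793) -> [-23.9, 408.9, 30.0] [0.0, 0.0, -0.152]
(0.506, 0.038, 0.016, 3.121592653589793) -> [0.0, 0.0, 104.0] [0.0, 0.0, 0.0]
```

Request:
play_rows(deltas=[[50, [20, -30, 40], [0.009, 0.008, 0.08]], [50, [39, -63, 90], [0.009, 0.008, 0.155]], [50, [39, -63, 140], [0.009, 0.008, 0.155]], [50, [39, -63, 185], [0.009, 0.008, 0.155]], [50, [39, -63, 215], [0.009, 0.008, 0.155]], [50, [39, -63, 232], [0.009, 0.008, 0.155]], [50, [39, -63, 232], [0.009, 0.008, 0.155]], [50, [39, -63, 232], [0.009, 0.008, 0.155]]])

```text
clock: 8.5
tcp_pos: [0.4137, -0.3604, 0.004]
orientation: [0.267, 3.128, 0.0]
contact_force: [0.2, -0.3, -0.8]
grip_width: 0.0499
```

Request:
play_rows(deltas=[[15, [0, 0, 0], [0, 0, 0]], [15, [0, 0, 0], [0, 0, 0]], [15, [0, 0, 0], [0, 0, 0]], [15, [0, 0, 0], [0, 0, 0]], [15, [0, 0, -40], [0, 0, 0]], [15, [0, 0, -90], [0, 0, 0]], [15, [0, 0, -147], [0, 0, 0]], [15, [0, 0, -147], [0, 0, 0]]])

```text
clock: 9.5
tcp_pos: [0.4155, -0.3623, 0.1551]
orientation: [0.267, 3.121, -0.005]
contact_force: [0.6, -0.5, -1.5]
grip_width: 0.0222
```

```bash
python3 - <<'E'
from h import *
a=np.pi-.02
go((.506,.038,.09,a),(.506,.038,.016,a))
E
```

```text
(0.506, 0.038, 0.09, 3.121592653589793) -> [-20.7, 410.0, 64.4] [-0.003, 0.009, -0.15]
(0.506, 0.038, 0.016, 3.121592653589793) -> [0.0, 0.0, 74.0] [0.0, 0.0, 0.0]
```

Request:
play_rows(deltas=[[15, [0, 60, -20], [0, 0, 0]], [15, [-5, 120, -20], [0, 0, -0.1]], [15, [-10, 180, -20], [0, 0, -0.15]], [15, [-21, 240, -20], [0, 0, -0.15]], [15, [-21, 300, -20], [-0.003, 0.009, -0.15]], [15, [-21, 360, 0], [-0.003, 0.009, -0.15]], [15, [-21, 410, 30], [-0.003, 0.009, -0.15]], [15, [-21, 410, 64], [-0.003, 0.009, -0.15]]])

```text
clock: 10.5
tcp_pos: [0.5066, 0.0435, 0.0888]
orientation: [0.019, 3.142, 0.003]
contact_force: [0.3, -0.9, -1.1]
grip_width: 0.0226
```

```bash
python3 - <<'E'
from h import *
a=np.pi-.02
grab('wrist','w3');f=load('w3')
for z in(.02,):
  for c in ('red','yellow','blue','green'):
    for b in blobs(f,c,z,40): print(c,*b)
P=[np.mean([r.get_obs()['tcp_pos'] for _ in range(5)],0)];print(P,yaw(),r.get_obs()['joints'].round(2))
go((.506,.038,.016,a))
E
```

```text
red [635. 115.] [0.4465 0.2277] [0.4441 0.2261] 21.0 6.4 0.25
red [398. 167.] [0.4761 0.0902] [0.4763 0.0902] 19.8 8.0 1.559
red [392. 253.] [0.5336 0.0891] [0.5333 0.0893] 20.1 10.1 1.557
yellow [313. 167.] [0.4754 0.0385] [0.4754 0.0385] 18.8 7.4 1.558
blue [227. 166.] [ 0.4742 -0.0133] [ 0.4744 -0.0133] 19.9 8.0 1.558
blue [233. 253.] [ 0.532  -0.0144] [ 0.5316 -0.0144] 19.6 9.4 1.559
green [142. 166.] [ 0.4734 -0.065 ] [ 0.4734 -0.0647] 21.2 7.4 1.557
green [154. 253.] [ 0.5312 -0.0665] [ 0.5307 -0.0664] 19.7 8.6 1.56
[array([0.50329639, 0.04059677, 0.08521188])] 3.126958636825945 [-0.69  0.47  0.61  2.11 -0.42  0.69  1.76]
(0.506, 0.038, 0.016, 3.121592653589793) -> [-3.2, -2.5, 69.2] [-0.001, -0.006, 0.005]
```

View pics/w3.png

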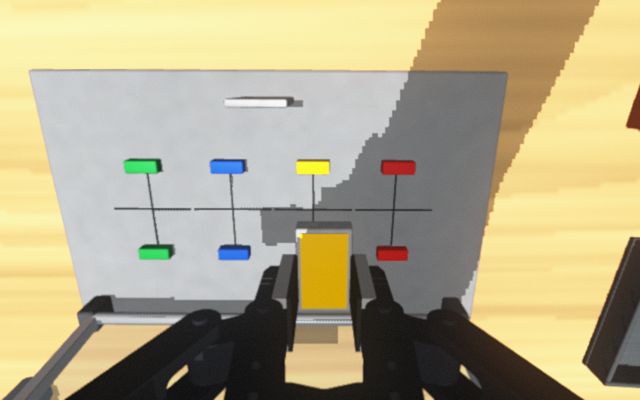

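```bash
python3 - <<'E'
from h import *
f=load('w3');W=f['W']
P=dep(f,[(325,245),(325,270),(325,300)]);print(P.round(4))
z=P[1,2]
C=onz(f,[(302,233),(348,232),(349,309),(301,309)],z);print(C.round(4),C.mean(0))
# tcp from W
m=r.camera_model('wrist');print((W@np.linalg.inv(m['T_tool_cam']))[:3,3])
print('cross',onz(f,[(313,209.5),(233,209.3),(393,209.8),(153,208.8)],.012).round(4))
E
```

```text
[[0.4921 0.0454 0.0958]
 [0.5038 0.0453 0.0958]
 [0.5187 0.0451 0.0957]]
[[0.4866 0.036  0.0958]
 [0.4864 0.055  0.0958]
 [0.5234 0.0558 0.0958]
 [0.5231 0.0344 0.0958]] [0.50489623 0.04527083 0.09575167]
[0.50658458 0.0435084  0.08875252]
cross [[ 0.5053  0.038   0.012 ]
 [ 0.5045 -0.0141  0.012 ]
 [ 0.5061  0.0901  0.012 ]
 [ 0.5035 -0.0663  0.012 ]]
```

```bash
python3 - <<'E'
from h import *
a=np.pi-.017
go((.5065,.0365,.030,a),(.5065,.0365,.0165,a))
E
```

```text
(0.5065, 0.0365, 0.03, 3.124592653589793) -> [-3.6, -4.0, 55.2] [-0.001, -0.006, 0.002]
(0.5065, 0.0365, 0.0165, 3.124592653589793) -> [0.0, 0.0, 13.5] [0.0, 0.0, 0.0]
```

Request:
play_rows(deltas=[[15, [-4, -4, 20], [0, -0.006, 0]], [15, [-4, -4, 40], [0, -0.006, 0]], [15, [-4, -4, 55], [0, -0.006, 0]], [15, [-4, -4, 62], [0, -0.006, 0]], [15, [-4, -4, 66], [0, -0.006, 0]], [15, [-4, -4, 67], [0, -0.006, 0]], [15, [-4, -4, 67], [0, -0.006, 0]]])

```text
clock: 11.42
tcp_pos: [0.5071, 0.0365, 0.0186]
orientation: [0.023, 3.141, -0.002]
contact_force: [-0.2, 0.3, -1.5]
grip_width: 0.0227
```

```bash
python3 - <<'E'
from h import *
go((.5065,.0365,.0165,np.pi-.017)); print(r.get_obs()['contact_force'],r.get_obs()['tcp_pos'])
E
```

```text
(0.5065, 0.0365, 0.0165, 3.124592653589793) -> [0.6, -0.0, 2.1] [-0.001, 0.001, 0.002]
[-0.23344662  0.27155826 -1.52811227] [0.50714169 0.03653604 0.01856269]
```

Lower the last 2 mm, release, then lift.

Request:
play_rows(deltas=[[15, [0, 0, 2], [0, 0, 0]], [15, [0, 0, 2.5], [0, 0, 0]], [38, [0, 0, 2.5], [0, 0, 0]], [38, [0, 0, 2.5], [0, 0, 0]], [38, [0, 0, 0], [0, 0, 0]], [38, [0, 0, -40], [0, 0, 0]], [38, [20, 0, -80], [0, 0, 0]], [38, [40, 0, -120], [0, 0, 0]]])

```text
clock: 12.42
tcp_pos: [0.4665, 0.0371, 0.1396]
orientation: [0.024, 3.141, -0.002]
contact_force: [-0.4, 1.0, 1.8]
grip_width: 0.0381
```

Request:
play_rows(deltas=[[38, [0, 0, 0], [0, 0, 0]], [38, [0, 0, 0], [0, 0, 0]]])

```text
clock: 12.68
tcp_pos: [0.4666, 0.0375, 0.1395]
orientation: [0.022, 3.141, -0.002]
contact_force: [-1.1, 0.0, -0.2]
grip_width: 0.038
```

```bash
python3 - <<'E'
from h import *
grab('wrist','w4');f=load('w4')
for c in ('red','yellow','blue','green'):
    for b in blobs(f,c,.02,40): print(c,*b)
print(r.get_obs()['tcp_pos'])
p=f['p'][...,::-1]; cv2.imwrite('pics/w4c.png',cv2.resize(p[130:290,220:440],None,fx=3,fy=3))
E
```

```text
red [390. 203.] [0.4758 0.0902] [0.4761 0.0903] 19.7 9.0 1.557
yellow [324. 204.] [0.4756 0.0384] [0.475  0.0384] 17.8 8.1 1.557
yellow [324. 241.] [0.507 0.038] [0.5073 0.0384] 35.1 19.3 -0.024
yellow [324. 271.] [0.5334 0.0376] [0.5334 0.0376] 19.0 8.3 1.557
blue [256. 203.] [ 0.4741 -0.0134] [ 0.4742 -0.0134] 19.3 8.1 1.51
green [190. 203.] [ 0.4731 -0.0651] [ 0.4731 -0.0652] 19.6 7.3 1.557
green [  4. 270.] [ 0.5302 -0.2286] [ 0.5317 -0.2275] 20.4 9.0 -0.292
green [198. 269.] [ 0.5311 -0.0662] [ 0.5311 -0.0662] 19.4 6.5 1.559
[0.46649034 0.03726892 0.13902398]
```

View pics/w4c.png

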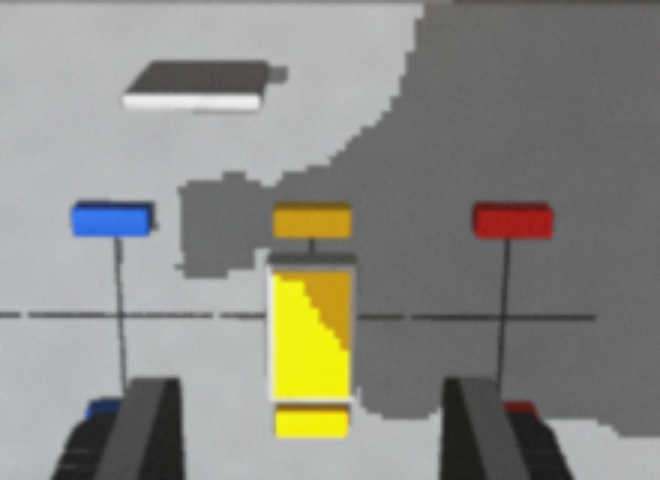

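```bash
python3 - <<'E'
from h import *
f=load('w4')
q=lambda u,v:(220+u/3,130+v/3)
print('cross',onz(f,[q(313,316.5),q(120,315),q(505,318)],.012).round(4))
print('coupon',onz(f,[q(272,271),q(350,269),q(351,400),q(272,400)],.022).mean(0).round(4))
print('inner near',onz(f,[q(313,237)],.02),'inner far bottom',onz(f,[q(313,408)],.02).round(4))
print('nearstop front bottom/ top',onz(f,[q(313,203)],.02))
E
```

```text
cross [[ 0.5056  0.0386  0.012 ]
 [ 0.5044 -0.0141  0.012 ]
 [ 0.5068  0.0912  0.012 ]]
coupon [0.507  0.0381 0.022 ]
inner near [[0.47984416 0.03898107 0.02      ]] inner far bottom [[0.5293 0.0383 0.02  ]]
nearstop front bottom/ top [[0.47062807 0.03910622 0.02      ]]
```

```bash
python3 - <<'E'
from h import *
a=np.pi-.017
go((.429,-.239,.15,2.9),(.429,-.239,.004,2.9),(.429,-.239,.15,2.9),(.5031,-.0151,.06,a),(.5031,-.0151,.0165,a))
E
```

```text
(0.429, -0.239, 0.15, 2.9) -> [33.5, -276.8, -10.5] [-0.002, -0.0, 0.227]
(0.429, -0.239, 0.004, 2.9) -> [0.0, 0.0, 146.0] [0.0, 0.0, 0.0]
(0.429, -0.239, 0.15, 2.9) -> [0.0, 0.0, -146.0] [0.0, 0.0, 0.0]
(0.5031, -0.0151, 0.06, 3.124592653589793) -> [-18.4, 235.1, 90.0] [0.0, 0.0, -0.225]
(0.5031, -0.0151, 0.0165, 3.124592653589793) -> [0.0, 0.0, 43.5] [0.0, 0.0, 0.0]
```

Request:
play_rows(deltas=[[45, [5, -50, -20], [0, 0, 0.1]], [45, [15, -110, -20], [0, 0, 0.227]], [45, [25, -170, -15], [0, 0, 0.227]], [45, [34, -230, -11], [0, 0, 0.227]], [45, [34, -277, 20], [0, 0, 0.227]], [45, [34, -277, 60], [0, 0, 0.227]], [45, [34, -277, 90], [0, 0, 0.227]], [45, [34, -277, 95], [0, 0, 0.227]]])

```text
clock: 13.72
tcp_pos: [0.4264, -0.2393, 0.0419]
orientation: [-0.379, -3.113, 0.002]
contact_force: [0.7, -0.7, -0.4]
grip_width: 0.0449
```

```bash
python3 - <<'E'
from h import *
grab('wrist','w5');f=load('w5')
for c in ('blue','green'):
    for b in blobs(f,c,.01,40): print(c,*b)
print(r.get_obs()['tcp_pos'],yaw()); go((.429,-.239,.004,2.9))
E
```

```text
blue [326. 247.] [ 0.4312 -0.2376] [ 0.4315 -0.2378] 35.2 19.1 -0.271
green [334. 380.] [ 0.5188 -0.2539] [ 0.5223 -0.2534] 20.0 17.2 0.777
[ 0.42712365 -0.23942137  0.0427109 ] 2.8994393446074267
(0.429, -0.239, 0.004, 2.9) -> [-1.9, 0.9, 38.7] [-0.002, -0.004, -0.001]
```

Request:
play_rows(deltas=[[45, [-2.9, 1.5, 15], [0, 0, 0.03]], [45, [-2.9, 1.5, 30], [0, 0, 0.03]], [45, [-2.9, 1.5, 39], [0, 0, 0.03]], [45, [-2.9, 1.5, 39], [0, 0, 0.03]], [15, [-2.9, 1.5, 39], [0, 0, 0.03]], [15, [-2.9, 1.5, 39], [0, 0, 0.03]], [15, [-2.9, 1.5, 39], [0, 0, 0.03]], [15, [-2.9, 1.5, 39], [0, 0, 0.03]]])

```text
clock: 14.78
tcp_pos: [0.4304, -0.2389, 0.0042]
orientation: [-0.426, -3.109, 0.003]
contact_force: [-1.5, 0.2, 5.8]
grip_width: 0.0225
```

Request:
play_rows(deltas=[[15, [0, 0, -50], [0, 0, 0]], [15, [0, 0, -105], [0, 0, 0]], [15, [-2, 50, -135], [0, 0, -0.1]], [15, [-5, 100, -135], [0, 0, -0.2]], [15, [-10, 160, -115], [0, 0, -0.255]], [15, [-18, 215, -90], [0, 0, -0.255]], [15, [-18, 235, -60], [0, 0, -0.255]], [15, [-18, 235, -50], [0, 0, -0.255]]])

```text
clock: 15.78
tcp_pos: [0.5103, -0.0156, 0.0521]
orientation: [-0.021, -3.135, 0.002]
contact_force: [-0.4, 0.5, -1.0]
grip_width: 0.0224
```

```bash
python3 - <<'E'
from h import *
a=np.pi-.017
print(r.get_obs()['tcp_pos']);go((.5031,-.0151,.0165,a))
E
```

```text
[ 0.51031018 -0.01556403  0.05210968]
(0.5031, -0.0151, 0.0165, 3.124592653589793) -> [7.0, 0.4, 35.7] [-0.002, -0.006, 0.003]
```

Request:
play_rows(deltas=[[15, [7, 0, 5], [-0.002, -0.006, 0]], [15, [7, 0, 15], [-0.002, -0.006, 0]], [15, [7, 0, 27], [-0.002, -0.006, 0]], [15, [7, 0, 33], [-0.002, -0.006, 0]], [15, [7, 0, 35], [-0.002, -0.006, 0]], [15, [7, 0, 36], [-0.002, -0.006, 0]], [15, [7, 0, 36], [-0.002, -0.006, 0]]])

```text
clock: 16.65
tcp_pos: [0.5033, -0.0156, 0.0163]
orientation: [0.021, 3.141, 0.001]
contact_force: [-0.6, -0.4, 0.3]
grip_width: 0.0226
```

```bash
python3 - <<'E'
from h import *
a=np.pi-.017
print(r.get_obs()['tcp_pos']);go((.5031,-.0151,.0165,a))
E
```

```text
[ 0.50327121 -0.01561511  0.01634567]
(0.5031, -0.0151, 0.0165, 3.124592653589793) -> [0.2, 0.5, -0.2] [0.0, 0.0, 0.003]
```

Request:
play_rows(deltas=[[15, [0, 0, 0.5], [0, 0, 0]], [38, [0, 0, 0.5], [0, 0, 0]], [38, [0, 0, 0.5], [0, 0, 0]], [38, [0, 0, -2], [0, 0, 0]], [38, [0, 0, -40], [0, 0, 0]], [38, [10, 0, -90], [0, 0, 0]], [38, [37, 0, -123], [0, 0, 0]], [38, [37, 0, -123], [0, 0, 0]]])

```text
clock: 17.65
tcp_pos: [0.466, -0.0149, 0.1411]
orientation: [0.022, 3.139, 0.005]
contact_force: [-0.1, -0.2, -0.5]
grip_width: 0.0382
```

```bash
python3 - <<'E'
from h import *
grab('wrist','w6');f=load('w6')
for c in ('red','yellow','blue','green'):
    for b in blobs(f,c,.022,40): print(c,*b)
go((.46,-.25,.16,np.pi-.7))
E
```

```text
red [456. 202.] [0.4752 0.089 ] [0.4752 0.0891] 20.6 8.1 1.556
red [448. 268.] [0.5322 0.0881] [0.5323 0.0881] 20.7 9.2 1.554
yellow [390. 202.] [0.4747 0.0382] [0.474  0.0379] 18.8 7.3 1.556
yellow [389. 239.] [0.5055 0.0385] [0.5067 0.038 ] 35.2 19.7 0.005
blue [324. 202.] [ 0.4734 -0.0135] [ 0.4733 -0.0135] 17.8 7.3 1.556
blue [323. 238.] [ 0.5039 -0.0144] [ 0.5042 -0.0144] 34.7 18.9 -0.015
blue [323. 268.] [ 0.5306 -0.0146] [ 0.5306 -0.0147] 18.1 9.2 1.555
green [257. 202.] [ 0.4728 -0.0648] [ 0.4725 -0.0648] 18.8 7.3 1.556
green [ 49. 261.] [ 0.5214 -0.2393] [ 0.5215 -0.2392] 33.5 18.0 0.759
(0.46, -0.25, 0.16, 2.441592653589793) -> [3.4, -235.5, -20.4] [0.003, 0.001, 0.687]
```

Request:
play_rows(deltas=[[45, [0, -40, -20], [0, 0, 0.17]], [45, [-10, -90, -20], [0, 0, 0.35]], [45, [-20, -140, -20], [0, 0, 0.52]], [45, [-40, -190, -20], [0, 0, 0.7]], [45, [-64, -234, -20], [0, 0, 0.87]], [45, [-64, -234, -20], [0, 0, 1.05]], [45, [-64, -234, -20], [0, 0, 1.22]], [45, [-64, -234, -20], [0, 0, 1.4]]])

```text
clock: 18.7
tcp_pos: [0.5275, -0.2498, 0.158]
orientation: [-2.046, -2.383, -0.002]
contact_force: [-0.3, 0.6, -0.2]
grip_width: 0.045
```

Request:
play_rows(deltas=[[45, [0, 0, 0], [0, 0, 0.18]], [45, [0, 0, 0], [0, 0, 0.36]], [45, [0, 0, 0], [0, 0, 0.54]], [45, [0, 0, 0], [0, 0, 0.72]], [45, [0, 0, 0], [0, 0, 0.9]], [45, [0, 0, 0], [0, 0, 0.95]], [45, [0, 0, 0], [0, 0, 0.95]]])

```text
clock: 19.58
tcp_pos: [0.5276, -0.2499, 0.1564]
orientation: [-2.908, -1.185, 0.003]
contact_force: [0.5, -0.2, -0.1]
grip_width: 0.0451
```

```bash
python3 - <<'E'
from h import *
grab('wrist','w7');f=load('w7')
for c in ('red','green'):
    for b in blobs(f,c,.01,40): print(c,*b)
print(r.get_obs()['tcp_pos'],yaw(),r.get_obs()['joints'].round(2)); go((.5265,-.2503,.004,.773))
E
```

```text
red [414. 263.] [ 0.5339 -0.3571] [ 0.5322 -0.3584] 35.8 19.4 1.134
green [142.  12.] [ 0.53   -0.0621] [ 0.5298 -0.062 ] 20.0 8.5 1.542
green [96. 73.] [ 0.4702 -0.061 ] [ 0.4704 -0.0609] 20.3 9.4 1.566
green [321. 193.] [ 0.522  -0.2515] [ 0.5236 -0.2517] 24.8 16.8 0.764
[ 0.52757343 -0.24992461  0.15673725] 0.7745186113068231 [-0.49  0.83  1.3   1.9  -0.89  1.16  0.36]
(0.5265, -0.2503, 0.004, 0.773) -> [-1.0, -0.2, 152.7] [-0.002, 0.0, 0.002]
```

Request:
play_rows(deltas=[[45, [-1, 0, 50], [0, 0, 0]], [45, [-1, 0, 100], [0, 0, 0]], [45, [-1, 0, 135], [0, 0, 0]], [45, [-1, 0, 150], [0, 0, 0]], [45, [-1, 0, 152], [0, 0, 0]], [45, [-1, 0, 152], [0, 0, 0]], [15, [-1, 0, 152], [0, 0, 0]], [15, [-1, 0, 152], [0, 0, 0]]])

```text
clock: 20.62
tcp_pos: [0.5273, -0.2508, 0.006]
orientation: [-2.908, -1.186, -0.001]
contact_force: [0.3, 1.0, 6.3]
grip_width: 0.0223
```

Request:
play_rows(deltas=[[15, [0, 0, 0], [0, 0, 0]], [15, [0, 0, 0], [0, 0, 0]], [15, [0, 0, -50], [0, 0, 0]], [15, [0, 0, -100], [0, 0, 0]], [15, [0, 0, -140], [0, 0, -0.18]], [15, [0, 0, -140], [0, 0, -0.36]], [15, [0, 0, -140], [0, 0, -0.54]], [15, [0, 0, -140], [0, 0, -0.72]]])

```text
clock: 21.62
tcp_pos: [0.5271, -0.2507, 0.146]
orientation: [-2.298, -2.142, -0.001]
contact_force: [0.2, 0.3, -1.0]
grip_width: 0.0221
```

Request:
play_rows(deltas=[[15, [0, 0, 0], [0, 0, -0.18]], [15, [0, 0, 0], [0, 0, -0.36]], [15, [0, 0, 0], [0, 0, -0.54]], [15, [0, 0, 0], [0, 0, -0.72]], [15, [0, 0, 0], [0, 0, -0.9]], [15, [0, 0, 0], [0, 0, -1.08]], [15, [0, 0, 0], [0, 0, -1.26]], [15, [0, 0, 0], [0, 0, -1.44]]])

```text
clock: 22.62
tcp_pos: [0.5267, -0.2507, 0.1459]
orientation: [-0.306, -3.126, -0.001]
contact_force: [-0.1, 0.8, -0.8]
grip_width: 0.0223
```

```bash
python3 - <<'E'
from h import *
a=np.pi-.017
print(r.get_obs()['tcp_pos'],r.get_obs()['joints'].round(2));go((.502,-.0675,.06,a))
E
```

```text
[ 0.52673353 -0.25068008  0.14589248] [-0.22  0.52  0.75  1.9  -0.45  0.9   2.13]
(0.502, -0.0675, 0.06, 3.124592653589793) -> [59.8, 174.8, 86.1] [0.001, -0.0, -0.178]
```

Request:
play_rows(deltas=[[15, [20, 50, 0], [0, 0, -0.1]], [15, [40, 100, 20], [0, 0, -0.178]], [15, [60, 150, 50], [0, 0, -0.178]], [15, [60, 175, 80], [0, 0, -0.178]], [15, [60, 175, 100], [0, 0, -0.178]], [15, [60, 175, 110], [0, 0, -0.178]], [15, [60, 175, 115], [0, 0, -0.178]], [15, [60, 175, 115], [0, 0, -0.178]]])

```text
clock: 23.62
tcp_pos: [0.5019, -0.0679, 0.0313]
orientation: [0.029, 3.141, 0.001]
contact_force: [0.3, -0.1, -1.3]
grip_width: 0.0224
```

```bash
python3 - <<'E'
from h import *
a=np.pi-.017
print(r.get_obs()['tcp_pos'],yaw());go((.502,-.0675,.018,a))
E
```

```text
[ 0.50190969 -0.06794796  0.03129101] 3.122975068004912
(0.502, -0.0675, 0.018, 3.124592653589793) -> [-0.1, 0.4, 13.3] [0.001, 0.0, -0.002]
```

Request:
play_rows(deltas=[[15, [0, 0.4, 7], [0, 0, 0]], [15, [0, 0.4, 12], [0, 0, 0]], [15, [0, 0.4, 13.5], [0, 0, 0]], [15, [0, 0.4, 13.5], [0, 0, 0]], [15, [0, 0.4, 13.5], [0, 0, 0]], [38, [0, 0.4, 13.5], [0, 0, 0]], [38, [0, 0.4, 13.5], [0, 0, 0]], [38, [0, 0.4, 10], [0, 0, 0]]])

```text
clock: 24.62
tcp_pos: [0.5018, -0.0675, 0.0212]
orientation: [-0.029, -3.141, -0.001]
contact_force: [-1.0, -1.0, -0.6]
grip_width: 0.0382
```

Request:
play_rows(deltas=[[38, [0, 0, -40], [0, 0, 0]], [38, [15, 0, -80], [0, 0, 0]], [38, [36, 0, -120], [0, 0, 0]], [38, [36, 0, -120], [0, 0, 0]], [38, [36, 0, -120], [0, 0, 0]]])

```text
clock: 25.25
tcp_pos: [0.4661, -0.0665, 0.1411]
orientation: [0.028, 3.141, 0.002]
contact_force: [0.8, -0.3, 0.0]
grip_width: 0.0382
```

```bash
python3 - <<'E'
from h import *
grab('wrist','w8');f=load('w8')
for c in ('red','yellow','blue','green'):
    for b in blobs(f,c,.022,40): print(c,*b)
o=r.get_obs();print(o['tcp_pos'],yaw(),o['joints'].round(2)); go((.532,-.359,.16,1.136))
E
```

```text
red [522. 201.] [0.4754 0.0885] [0.4754 0.0884] 21.9 8.1 1.552
red [510. 267.] [0.5325 0.0874] [0.5324 0.0874] 21.6 9.2 1.549
red [  3. 275.] [ 0.5324 -0.3332] [ 0.5331 -0.3328] 18.8 6.5 -0.295
yellow [457. 201.] [0.4748 0.0377] [0.4745 0.0377] 18.8 6.5 1.552
yellow [454. 239.] [0.5062 0.0387] [0.5067 0.0386] 34.8 19.3 -0.02
yellow [450. 268.] [0.5325 0.0372] [0.5318 0.0368] 19.0 8.3 1.55
blue [390. 201.] [ 0.4735 -0.0142] [ 0.4735 -0.014 ] 18.9 8.1 1.553
blue [389. 237.] [ 0.5038 -0.0139] [ 0.5044 -0.0141] 33.9 19.2 -0.014
blue [392. 264.] [ 0.5281 -0.0099] [ 0.5281 -0.0098] 7.7 4.6 1.551
green [324. 201.] [ 0.473  -0.0653] [ 0.4726 -0.0653] 17.8 6.5 1.553
green [323. 239.] [ 0.5041 -0.0663] [ 0.5043 -0.0663] 33.8 17.9 -0.019
green [323. 268.] [ 0.5303 -0.0666] [ 0.5303 -0.0667] 18.1 7.3 1.552
[ 0.46585278 -0.06657726  0.14065007] 3.123703136410516 [-0.64  0.34  0.79  2.16 -0.34  0.77  1.92]
(0.532, -0.359, 0.16, 1.136) -> [-71.4, -291.2, -19.5] [-0.001, -0.001, 1.988]
```

Request:
play_rows(deltas=[[45, [-10, -50, -20], [0, 0, 0.17]], [45, [-20, -100, -20], [0, 0, 0.35]], [45, [-30, -150, -20], [0, 0, 0.52]], [45, [-45, -200, -20], [0, 0, 0.7]], [45, [-60, -250, -20], [0, 0, 0.87]], [45, [-71, -291, -20], [0, 0, 1.05]], [45, [-71, -291, -20], [0, 0, 1.22]], [45, [-71, -291, -20], [0, 0, 1.4]]])

```text
clock: 26.3
tcp_pos: [0.5311, -0.3598, 0.1583]
orientation: [-2.051, -2.375, 0.003]
contact_force: [-0.2, 0.4, 0.1]
grip_width: 0.045
```

Request:
play_rows(deltas=[[45, [0, 0, 20], [0, 0, 0.18]], [45, [0, 0, 40], [0, 0, 0.36]], [45, [0, 0, 60], [0, 0, 0.54]], [45, [0, 0, 80], [0, 0, 0.588]], [45, [0, 0, 80], [0, 0, 0.588]], [45, [0, 0, 80], [0, 0, 0.588]]])

```text
clock: 27.05
tcp_pos: [0.5308, -0.3602, 0.0786]
orientation: [-2.651, -1.681, 0.005]
contact_force: [-0.2, -0.1, 1.1]
grip_width: 0.045
```

```bash
python3 - <<'E'
from h import *
grab('wrist','w9');f=load('w9')
for b in blobs(f,'red',.01,40): print(*b)
print(r.get_obs()['tcp_pos'],yaw(),r.get_obs()['joints'].round(2)); go((.532,-.3588,.005,1.14))
E
```

```text
[323. 215.] [ 0.5326 -0.3574] [ 0.5323 -0.3579] 35.6 19.8 1.136
[ 0.53101107 -0.36028545  0.07901451] 1.1300176903925157 [-0.18  0.91  1.08  1.8  -0.93  1.05  0.83]
(0.532, -0.3588, 0.005, 1.14) -> [1.9, 0.5, 74.0] [-0.003, 0.001, -0.01]
```

Request:
play_rows(deltas=[[45, [1.9, 0.5, 40], [-0.003, 0, -0.01]], [45, [1.9, 0.5, 65], [-0.003, 0, -0.01]], [45, [1.9, 0.5, 74], [-0.003, 0, -0.01]], [45, [1.9, 0.5, 74], [-0.003, 0, -0.01]], [15, [1.9, 0.5, 74], [-0.003, 0, -0.01]], [15, [1.9, 0.5, 74], [-0.003, 0, -0.01]], [15, [1.9, 0.5, 74], [-0.003, 0, -0.01]], [15, [1.9, 0.5, 74], [-0.003, 0, -0.01]]])

```text
clock: 28.1
tcp_pos: [0.5326, -0.3595, 0.0063]
orientation: [2.643, 1.694, -0.0]
contact_force: [-1.1, 0.5, 7.8]
grip_width: 0.0219
```

Request:
play_rows(deltas=[[15, [0, 0, -50], [0, 0, 0]], [15, [0, 0, -100], [0, 0, 0]], [15, [0, 0, -150], [0, 0, -0.18]], [15, [0, 0, -170], [0, 0, -0.36]], [15, [0, 0, -170], [0, 0, -0.54]], [15, [0, 0, -170], [0, 0, -0.72]], [15, [0, 0, -170], [0, 0, -0.9]], [15, [0, 0, -170], [0, 0, -1.08]]])

```text
clock: 29.1
tcp_pos: [0.5322, -0.3589, 0.1764]
orientation: [1.388, 2.816, -0.002]
contact_force: [0.4, 0.4, -1.3]
grip_width: 0.0222
```

```bash
python3 - <<'E'
from h import *
a=np.pi-.017
print(r.get_obs()['tcp_pos'],r.get_obs()['joints'].round(2));go((.505,.0902,.15,a))
E
```

```text
[ 0.53217674 -0.3589487   0.17642346] [-0.13  0.65  0.94  1.74 -0.6   1.06  1.67]
(0.505, 0.0902, 0.15, 3.124592653589793) -> [372.8, 252.0, 25.3] [-0.001, 0.002, -0.899]
```

Request:
play_rows(deltas=[[15, [41, 28, 0], [0, 0, -0.18]], [15, [82, 56, 0], [0, 0, -0.36]], [15, [124, 84, 0], [0, 0, -0.54]], [15, [165, 112, 0], [0, 0, -0.72]], [15, [207, 140, 0], [0, 0, -0.9]], [15, [248, 168, 0], [0, 0, -0.9]], [15, [290, 196, 0], [0, 0, -0.9]], [15, [331, 224, 0], [0, 0, -0.9]]])

```text
clock: 30.1
tcp_pos: [0.5077, 0.0415, 0.1757]
orientation: [0.026, 3.14, -0.003]
contact_force: [1.3, 0.3, -1.1]
grip_width: 0.0217
```

```bash
python3 - <<'E'
from h import *
a=np.pi-.017
print(r.get_obs()['tcp_pos'],r.get_obs()['joints'].round(2));go((.505,.0897,.03,a))
E
```

```text
[0.50773435 0.04148638 0.17569837] [-0.85  0.35  0.8   2.04 -0.32  0.88  1.68]
(0.505, 0.0897, 0.03, 3.124592653589793) -> [3.8, 48.4, 145.6] [-0.002, 0.002, 0.001]
```

Request:
play_rows(deltas=[[15, [4, 30, 0], [0, 0, 0]], [15, [4, 48, 20], [0, 0, 0]], [15, [4, 48, 70], [0, 0, 0]], [15, [4, 48, 110], [0, 0, 0]], [15, [4, 48, 135], [0, 0, 0]], [15, [4, 48, 145], [0, 0, 0]], [15, [4, 48, 145], [0, 0, 0]]])

```text
clock: 30.98
tcp_pos: [0.5048, 0.0891, 0.0307]
orientation: [0.026, 3.14, -0.003]
contact_force: [0.3, -1.3, -0.8]
grip_width: 0.0222
```

```bash
python3 - <<'E'
from h import *
a=np.pi-.017
print(r.get_obs()['tcp_pos'],r.get_obs()['joints'].round(2));go((.505,.0897,.018,a))
E
```

```text
[0.50476362 0.08907661 0.03068717] [-0.75  0.58  0.58  2.12 -0.57  0.59  1.79]
(0.505, 0.0897, 0.018, 3.124592653589793) -> [-0.2, 0.7, 12.7] [-0.002, 0.002, 0.0]
```

Request:
play_rows(deltas=[[15, [0, 0.6, 7], [0, 0, 0]], [15, [0, 0.6, 11], [0, 0, 0]], [15, [0, 0.6, 12.7], [0, 0, 0]], [15, [0, 0.6, 12.7], [0, 0, 0]], [15, [0, 0.6, 12.7], [0, 0, 0]], [38, [0, 0.6, 12.7], [0, 0, 0]], [38, [0, 0.6, 12.7], [0, 0, 0]], [38, [0, 0.6, 9], [0, 0, 0]]])

```text
clock: 31.98
tcp_pos: [0.5046, 0.0895, 0.0216]
orientation: [0.026, 3.14, -0.004]
contact_force: [0.2, -0.4, -0.5]
grip_width: 0.0379
```

Request:
play_rows(deltas=[[38, [0, 0, -40], [0, 0, 0]], [38, [15, -30, -80], [0, 0, 0]], [38, [36, -77, -120], [0, 0, 0]], [38, [36, -77, -140], [0, 0, 0]], [38, [36, -77, -140], [0, 0, 0]], [38, [36, -77, -140], [0, 0, 0]]])

```text
clock: 32.72
tcp_pos: [0.467, 0.0141, 0.1613]
orientation: [0.024, 3.141, -0.003]
contact_force: [-0.5, -0.2, 0.4]
grip_width: 0.0381
```

```bash
python3 - <<'E'
from h import *
grab('wrist','w10');f=load('w10');grab('top','t2');t=load('t2')
for c in ('red','yellow','blue','green'):
    for b in blobs(f,c,.022,40): print(c,*b)
for b in blobs(t,'old',.02):
    if abs(b[1][0]-.586)<.08 and abs(b[1][1]-.3)<.08: print('old',*b)
o=r.get_obs();print(o['tcp_pos'],yaw(),o['joints'].round(2))
p=f['p'][...,::-1]; cv2.imwrite('pics/w10c.png',cv2.resize(p[150:310,120:500],None,fx=2.1,fy=2.1))
E
```

```text
red [414. 194.] [0.4755 0.0898] [0.4755 0.0897] 20.1 7.7 1.556
red [414. 229.] [0.5066 0.0915] [0.5069 0.0915] 34.0 19.4 -0.018
red [409. 257.] [0.5321 0.0886] [0.532  0.0888] 19.8 8.7 1.555
yellow [352. 195.] [0.4751 0.0383] [0.4752 0.0384] 18.3 6.9 1.556
yellow [351. 230.] [0.506  0.0381] [0.5066 0.0379] 35.0 18.9 -0.021
yellow [350. 259.] [0.5332 0.0374] [0.5332 0.0376] 18.5 6.8 1.556
blue [289. 194.] [ 0.4737 -0.0135] [ 0.4735 -0.0136] 18.3 6.9 1.556
blue [290. 228.] [ 0.5042 -0.0143] [ 0.5044 -0.0143] 33.9 19.1 -0.012
blue [291. 257.] [ 0.5309 -0.0145] [ 0.5305 -0.0145] 19.4 8.7 1.557
green [633.   2.] [0.3348 0.2367] [0.3356 0.2353] 12.1 3.8 1.566
green [227. 194.] [ 0.4728 -0.0646] [ 0.4728 -0.0644] 19.3 6.9 1.556
green [228. 229.] [ 0.5042 -0.0666] [ 0.5046 -0.0666] 34.1 18.6 -0.02
green [232. 257.] [ 0.5304 -0.0657] [ 0.5303 -0.0657] 18.9 7.7 1.557
old [197. 168.] [0.5859 0.3033] [0.5858 0.3032] 38.5 24.6 -0.054
[0.46673892 0.01391057 0.16086291] 3.1259220318035226 [-0.86  0.3   0.83  2.15 -0.3   0.81  1.71]
```

View pics/w10c.png

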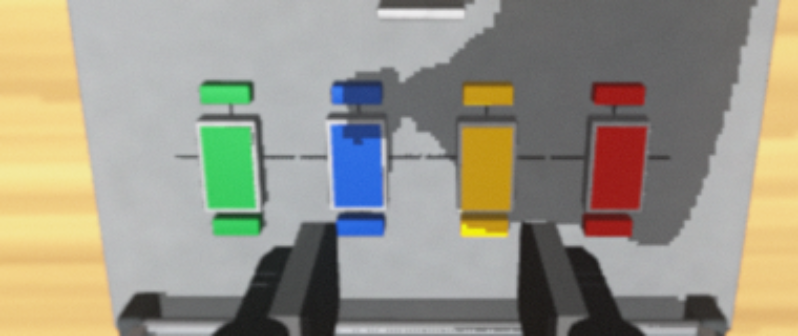

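All four coupons sit flat on their crosses, straddling the cross line at row 157 in the crop, and the old coupon is in the tray. Next I'll find the hinge and cover geometry.

```bash
python3 - <<'E'
from h import *
f=load('w10');w=load('w1')
print('hinge bracket',onz(f,[(187,297),(454,296)],.031).round(4),dep(f,[(187,296),(455,296)]).round(4))
print('edge w1',dep(w,[(240,342),(420,340),(300,258),(380,257)]).round(4))
print('lug', dep(f,[(321,154),(321,156),(320,150)]).round(4), onz(f,[(300,153.5),(341,153.5)],.056).round(4))
go((.47,-.06,.26,np.pi),(.65,-.06,.26,np.pi),(.65,-.06,.12,np.pi))
E
```

```text
hinge bracket [[ 0.5642 -0.107   0.031 ]
 [ 0.5666  0.1283  0.031 ]] [[ 0.5662 -0.1089  0.0263]
 [ 0.5707  0.1318  0.0247]]
edge w1 [[ 0.5825 -0.0684  0.1639]
 [ 0.5862  0.0888  0.164 ]
 [ 0.5698 -0.0236  0.0306]
 [ 0.571   0.0731  0.0327]]
lug [[0.4345 0.0138 0.0565]
 [0.4358 0.0138 0.0571]
 [0.4342 0.0129 0.0414]] [[ 0.434  -0.0009  0.056 ]
 [ 0.4344  0.0278  0.056 ]]
(0.47, -0.06, 0.26, 3.141592653589793) -> [-4.4, -74.2, -98.9] [-0.003, -0.0, -0.016]
(0.65, -0.06, 0.26, 3.141592653589793) -> [-180.0, 0.0, 0.0] [0.0, 0.0, 0.0]
(0.65, -0.06, 0.12, 3.141592653589793) -> [0.0, 0.0, 140.0] [0.0, 0.0, 0.0]
```

Request:
play_rows(deltas=[[0, [0, -30, -60], [0, 0, -0.016]], [0, [-4, -74, -99], [0, 0, -0.016]], [0, [-50, -74, -99], [0, 0, -0.016]], [0, [-100, -74, -99], [0, 0, -0.016]], [0, [-150, -74, -99], [0, 0, -0.016]], [0, [-184, -74, -99], [0, 0, -0.016]], [0, [-184, -74, -60], [0, 0, -0.016]], [0, [-184, -74, -10], [0, 0, -0.016]]])

```text
clock: 33.83
tcp_pos: [0.6504, -0.0628, 0.169]
orientation: [0.002, -3.141, 0.006]
contact_force: [-0.0, -0.0, -0.7]
grip_width: 0.0003
```

```bash
python3 - <<'E'
from h import *
o=r.get_obs();print(o['tcp_pos'],o['contact_force'],o['joints'].round(2))
hx,hz,rho=.568,.031,.1
a=np.pi-.017
for th in [1.68,1.5,1.3,1.1,.9,.7,.5,.3,.15,.05,0]:
    print(th,end=' ');x=hx-rho*np.cos(th)+.003*np.sin(th)+.011; z=hz+rho*np.sin(th)+.003*np.cos(th); go((x,-.06,z,a))
E
```

```text
[ 0.65043605 -0.06281782  0.16898591] [-0.02745945 -0.04563239 -0.65021678] [-0.54  0.62  0.79  1.71 -0.5   1.03  2.  ]
1.68 (np.float64(0.5928808048305814), -0.06, np.float64(0.130077359963088), 3.124592653589793) -> [57.5, 3.0, 38.9] [-0.004, -0.0, 0.018]
1.5 (np.float64(0.5749187647930418), -0.06, np.float64(0.13096171026540857), 3.124592653589793) -> [75.5, 3.0, 38.0] [-0.004, -0.0, 0.018]
1.3 (np.float64(0.5551407916937928), -0.06, np.float64(0.12815831502759306), 3.124592653589793) -> [95.3, 3.1, 40.8] [-0.004, -0.0, 0.018]
1.1 (np.float64(0.5363140099376265), -0.06, np.float64(0.12148152437042029), 3.124592653589793) -> [114.1, 3.1, 47.5] [-0.004, -0.0, 0.018]
0.9 (np.float64(0.519188983901816), -0.06, np.float64(0.11119752086756034), 3.124592653589793) -> [131.2, 3.2, 57.8] [-0.004, -0.0, 0.018]
0.7 (np.float64(0.5044484343332641), -0.06, np.float64(0.09771629528562258), 3.124592653589793) -> [146.0, 3.3, 71.3] [-0.004, -0.0, 0.018]
0.5 (np.float64(0.4926800204267753), -0.06, np.float64(0.08157530154609142), 3.124592653589793) -> [157.7, 3.3, 87.5] [-0.004, -0.0, 0.018]
0.3 (np.float64(0.4843529117074234), -0.06, np.float64(0.06341803013351077), 3.124592653589793) -> [166.0, 3.4, 105.6] [-0.004, -0.0, 0.018]
0.15 (np.float64(0.4805712066038165), -0.06, np.float64(0.04891012648116805), 3.124592653589793) -> [169.8, 3.5, 120.1] [-0.004, -0.0, 0.018]
0.05 (np.float64(0.4792749114683154), -0.06, np.float64(0.03899416770825273), 3.124592653589793) -> [171.1, 3.5, 130.0] [-0.004, -0.0, 0.018]
0 (np.float64(0.479), -0.06, np.float64(0.034), 3.124592653589793) -> [171.4, 3.5, 135.0] [-0.004, -0.0, 0.018]
```

Request:
play_rows(deltas=[[0, [0, 3, 25], [0, 0, 0.018]], [0, [15, 3, 38], [0, 0, 0.018]], [0, [40, 3, 38], [0, 0, 0.018]], [0, [57, 3, 38], [0, 0, 0.018]], [0, [75, 3, 38], [0, 0, 0.018]], [0, [95, 3, 41], [0, 0, 0.018]], [0, [114, 3, 47], [0, 0, 0.018]], [0, [131, 3, 58], [0, 0, 0.018]]])

```text
clock: 34.83
tcp_pos: [0.5191, -0.0598, 0.1101]
orientation: [-0.025, -3.141, 0.007]
contact_force: [1.6, 0.2, 0.7]
grip_width: -0.0001
```

```bash
python3 - <<'E'
from h import *
o=r.get_obs();print(o['tcp_pos'],o['contact_force'],o['joints'].round(2))
hx,hz,rho=.568,.031,.1
a=np.pi-.017
for th in [.7,.5,.3,.15,.05,0]:
    print(th,end=' ');x=hx-rho*np.cos(th)+.003*np.sin(th)+.011; z=hz+rho*np.sin(th)+.003*np.cos(th); go((x,-.06,z,a))
grab('scene','s1');p=load('s1')['p'][...,::-1];cv2.imwrite('pics/s1c.png',cv2.resize(p[150:300,230:430],None,fx=3,fy=3))
E
```

```text
[ 0.51910709 -0.05980287  0.11013359] [1.55678133 0.2150743  0.68930995] [-0.62  0.5   0.8   2.06 -0.5   0.78  2.04]
0.7 (np.float64(0.5044484343332641), -0.06, np.float64(0.09771629528562258), 3.124592653589793) -> [14.6, -0.4, 12.4] [-0.004, -0.001, 0.001]
0.5 (np.float64(0.4926800204267753), -0.06, np.float64(0.08157530154609142), 3.124592653589793) -> [26.4, -0.5, 28.6] [-0.004, -0.001, 0.001]
0.3 (np.float64(0.4843529117074234), -0.06, np.float64(0.06341803013351077), 3.124592653589793) -> [34.7, -0.6, 46.7] [-0.004, -0.001, 0.001]
0.15 (np.float64(0.4805712066038165), -0.06, np.float64(0.04891012648116805), 3.124592653589793) -> [38.5, -0.6, 61.2] [-0.004, -0.001, 0.001]
0.05 (np.float64(0.4792749114683154), -0.06, np.float64(0.03899416770825273), 3.124592653589793) -> [39.8, -0.5, 71.2] [-0.004, -0.001, 0.001]
0 (np.float64(0.479), -0.06, np.float64(0.034), 3.124592653589793) -> [40.1, -0.5, 76.2] [-0.004, -0.001, 0.001]
```

View pics/s1c.png

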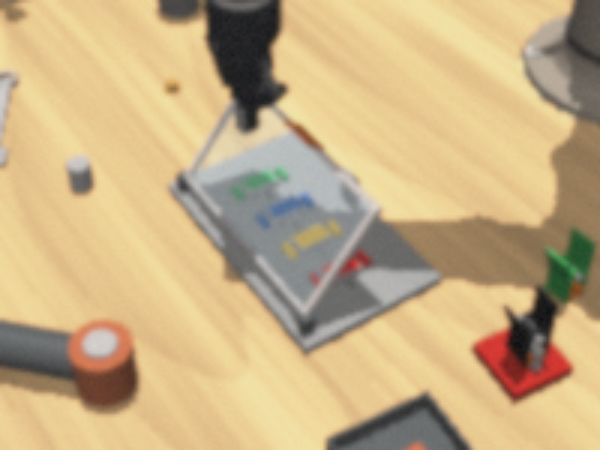

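The cover follows the fingers and is now about half shut, at crop (250,110). I'll keep pushing it down, more slowly at the end.

Request:
play_rows(deltas=[[0, [15, 0, 13], [0, 0, 0]], [0, [26, 0, 29], [0, 0, 0]], [0, [35, 0, 47], [0, 0, 0]], [0, [38, 0, 61], [0, 0, 0]], [0, [40, 0, 71], [0, 0, 0]], [0, [40, 0, 76], [0, 0, 0]], [0, [40, 0, 78], [0, 0, 0]], [0, [40, 0, 78], [0, 0, 0]]])

```text
clock: 35.88
tcp_pos: [0.4751, -0.0595, 0.0333]
orientation: [-0.029, -3.136, -0.001]
contact_force: [-13.9, 2.8, 50.0]
grip_width: 0.0002
```

Request:
play_rows(deltas=[[0, [0, 0, 0.5], [0, 0, 0]], [0, [0, 0, 0.5], [0, 0, 0]]])

```text
clock: 36.12
tcp_pos: [0.4753, -0.0595, 0.0338]
orientation: [-0.03, -3.136, -0.004]
contact_force: [-5.5, 1.5, 19.0]
grip_width: -0.0
```

```bash
python3 - <<'E'
from h import *
go((.475,-.06,.2,np.pi-.0),(.44,.19,.2,np.pi))
E
```

```text
(0.475, -0.06, 0.2, 3.141592653589793) -> [1.2, -0.1, -166.2] [0.002, -0.006, -0.019]
(0.44, 0.19, 0.2, 3.141592653589793) -> [35.0, 250.0, 0.0] [0.0, 0.0, 0.0]
```

Request:
play_rows(deltas=[[0, [0, 0, -40], [0, 0, 0]], [0, [0, 10, -90], [0, 0, 0]], [0, [0, 50, -140], [0, 0, 0]], [0, [10, 100, -166], [0, 0, 0]], [0, [20, 150, -166], [0, 0, 0]], [0, [30, 200, -166], [0, 0, 0]], [0, [33, 250, -166], [0, 0, -0.02]], [0, [33, 250, -166], [0, 0, -0.02]]])

```text
clock: 37.12
tcp_pos: [0.4477, 0.1951, 0.2006]
orientation: [0.014, -3.137, -0.004]
contact_force: [-1.2, -1.3, -1.3]
grip_width: -0.0002
```

Request:
play_rows(deltas=[[80, [0, 0, 0], [0, 0, 0]], [80, [0, 0, 0], [0, 0, 0]]])

```text
clock: 37.38
tcp_pos: [0.448, 0.1941, 0.2007]
orientation: [0.011, -3.137, -0.004]
contact_force: [-0.0, -0.1, 0.5]
grip_width: 0.0357
```

```bash
python3 - <<'E'
from h import *
grab('wrist','w11');f=load('w11');o=r.get_obs();print(o['tcp_pos'],yaw(),o['joints'].round(2))
p=f['p'][...,::-1]
im=cv2.resize(p[50:350,100:580],(800,500));cv2.imwrite('pics/w11c.png',im)
for c in ('red','yellow','blue','green'):
    for b in blobs(f,c,.022,150): print(c,*b)
E
```

```text
[0.44796462 0.19397525 0.20066548] -3.135054054768093 [-1.32  0.29  0.95  2.07 -0.3   0.93  1.37]
green [377.  35.] [0.3287 0.2388] [0.3245 0.2388] 43.6 35.6 0.009
green [506.   3.] [0.304  0.3426] [0.3038 0.3429] 34.2 5.5 1.519
```

View pics/w11c.png

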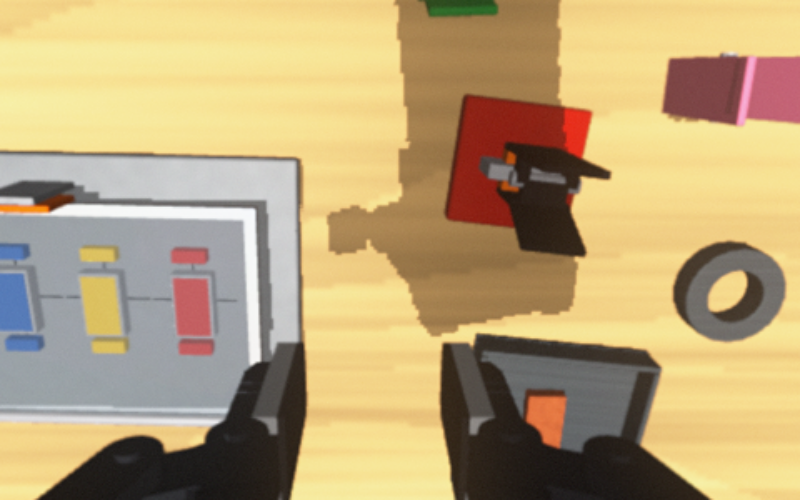

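The cover is shut with the lugs together at crop (40,195), and the coupons are visible under it. The black clip with orange pads sits on the red stand at (540,185), with its jaws along world x. I'll locate it from depth.

```bash
python3 - <<'E'
from h import *
f=load('w11')
u0,u1,v0,v1=385,470,125,205
U,V=np.meshgrid(np.arange(u0,u1),np.arange(v0,v1)); uv=np.c_[U.ravel(),V.ravel()]
z=f['d'][V,U].ravel(); P=(ray(f,uv)*z[:,None])@f['W'][:3,:3].T+f['W'][:3,3]
ok=(z>0)&(P[:,2]>.035)&(P[:,2]<.13);print(ok.sum(),P[ok].max(0),P[ok].min(0))
bins=np.arange(.03,.115,.006)
for a,b in zip(bins[:-1],bins[1:]):
    q=P[ok&(P[:,2]>=a)&(P[:,2]<b)]
    if len(q)<3: continue
    h,e=np.histogram(q[:,0],bins=np.arange(.39,.475,.005))
    print(round(a,3),len(q),'y',q[:,1].min().round(3),q[:,1].max().round(3),h)
# stand corners
q=lambda x,y:(100+x/1.6667,50+y/1.6667)
S=onz(f,[q(465,95),q(591,112),q(446,218)],.014);print('stand',S.round(4),'yaw left edge',np.arctan2(*(S[2]-S[0])[[1,0]]),'top edge',np.arctan2(*(S[1]-S[0])[[1,0]])-np.pi/2)
print('center',(S[1]+S[2])/2)
C=onz(load('t0'),[(193,213),(219,213),(219,239),(193,239)],.014)
print('lug stage',onz(f,[q(0,187)],.056),'cover lug',dep(f,[(110,165),(122,163),(130,165)]).round(4))
np.save('clip.npy',P[ok])
E
```

```text
2852 [0.45223061 0.29661276 0.09904957] [0.40935905 0.25390215 0.03502796]
0.03 52 y 0.254 0.288 [ 0  0  0  0  8 21  2  3 18  0  0  0  0  0  0  0]
0.036 97 y 0.254 0.294 [ 0  0  0  7 23 25 13  3 22  4  0  0  0  0  0  0]
0.042 193 y 0.254 0.294 [  0   0   0   5  29  19 101  24  12   3   0   0   0   0   0   0]
0.048 49 y 0.263 0.294 [ 0  0  0  7 27  2  0  0 10  3  0  0  0  0  0  0]
0.054 201 y 0.262 0.297 [ 0  0  0  6 39 17 58 22 32 27  0  0  0  0  0  0]
0.06 856 y 0.262 0.296 [  0   0   0   5  39  49 187 215 174 187   0   0   0   0   0   0]
0.066 209 y 0.262 0.294 [ 0  0  0 11 31  0  0  0  0 95 72  0  0  0  0  0]
0.072 220 y 0.262 0.294 [  0   0   0   7  38   0   0   0   0   8 167   0   0   0   0   0]
0.078 228 y 0.262 0.293 [  0   0   0  11  37   0   0   0   0   0 135  45   0   0   0   0]
0.084 253 y 0.261 0.294 [  0   0   0  10  37   0   0   0   0   0  31 164  11   0   0   0]
0.09 250 y 0.261 0.294 [  0   0   0  10  48   0   0   0   0   0   0 148  44   0   0   0]
0.096 244 y 0.265 0.295 [  0   0   0   6 219  19   0   0   0   0   0   0   0   0   0   0]
stand [[0.3866 0.245  0.014 ]
 [0.3949 0.3139 0.014 ]
 [0.4546 0.2378 0.014 ]] yaw left edge -0.1058592215028814 top edge -0.12058577402179993
center [0.42477599 0.27584786 0.014     ]
lug stage [[0.42963975 0.01247153 0.056     ]] cover lug [[0.4339 0.0145 0.0464]
 [0.4339 0.0204 0.0382]
 [0.4351 0.0283 0.0404]]
```

```bash
python3 - <<'E'
from h import *
P=np.load('clip.npy')
q=P[(P[:,2]>.062)&(P[:,2]<.095)&(P[:,0]<.42)]
k=np.polyfit(q[:,1],q[:,0],1);print('face x=',k,'at y .278',np.polyval(k,.278),'y',np.percentile(q[:,1],[2,98]))
s=P[(P[:,2]>.068)&(P[:,2]<.096)&(P[:,0]>.43)]
A=np.c_[s[:,1:],np.ones(len(s))];c=np.linalg.lstsq(A,s[:,0],rcond=None)[0];print('sprung inner plane',c,np.percentile(s[:,1],[2,98]),s[:,0].max())
top=P[P[:,2]>.097];print(top.mean(0),np.percentile(top[:,1],[1,99]))
piv=P[(P[:,2]>.055)&(P[:,2]<.068)&(P[:,0]>.42)&(P[:,0]<.435)];print(piv.mean(0))
go((.425,.278,.17,np.pi/2-.11))
E
```

```text
face x= [-0.0247816   0.41864722] at y .278 0.41175793094148394 y [0.26506841 0.29353094]
sprung inner plane [0.09997671 0.4140044  0.38326287] [0.26177265 0.29068624] 0.45223061222996513
[0.41290063 0.28082261 0.0976342 ] [0.26578834 0.29434546]
[0.42723915 0.27783087 0.06106007]
(0.425, 0.278, 0.17, 1.4607963267948965) -> [22.3, 84.1, 31.0] [-0.002, -0.006, 1.687]
```

Request:
play_rows(deltas=[[80, [5, 20, 0], [0, 0, 0.18]], [80, [10, 40, 0], [0, 0, 0.36]], [80, [20, 60, 0], [0, 0, 0.54]], [80, [24, 84, 0], [0, 0, 0.72]], [80, [24, 84, 0], [0, 0, 0.9]], [80, [24, 84, 0], [0, 0, 1.08]], [80, [24, 84, 0], [0, 0, 1.26]], [80, [24, 84, 0], [0, 0, 1.44]]])

```text
clock: 38.42
tcp_pos: [0.4237, 0.2769, 0.2012]
orientation: [-2.069, -2.356, 0.002]
contact_force: [-0.1, 0.2, -0.6]
grip_width: 0.08
```

Request:
play_rows(deltas=[[80, [0, 0, 0], [0, 0, 0.18]], [80, [0, 0, 0], [0, 0, 0.238]], [80, [0, 0, 0], [0, 0, 0.238]], [80, [0, 0, 0], [0, 0, 0.238]]])

```text
clock: 38.92
tcp_pos: [0.4239, 0.2765, 0.2012]
orientation: [-2.334, -2.094, 0.002]
contact_force: [-0.5, -0.1, -0.2]
grip_width: 0.0799
```

```bash
python3 - <<'E'
from h import *
grab('wrist','w12');f=load('w12');o=r.get_obs();print(o['tcp_pos'],yaw(),o['joints'].round(2),o['grip_width'])
cv2.imwrite('pics/w12c.png',f['p'][...,::-1][:, 100:540])
go((.4235,.2775,.068,1.47))
U,V=np.meshgrid(np.arange(150,500),np.arange(50,399)); uv=np.c_[U.ravel(),V.ravel()]
z=f['d'][V,U].ravel(); P=(ray(f,uv)*z[:,None])@f['W'][:3,:3].T+f['W'][:3,3]
P=P[(P[:,2]>.035)&(P[:,2]<.11)&(abs(P[:,0]-.425)<.045)&(abs(P[:,1]-.278)<.04)]
for a in np.arange(.06,.105,.006):
    q=P[abs(P[:,2]-a)<.003]; 
    if len(q)>5: print(a.round(3),len(q),np.percentile(q[:,0],[1,10,50,90,99]).round(4),np.percentile(q[:,1],[1,99]).round(4))
E
```

```text
[0.42389138 0.2766311  0.20125024] 1.462792781420299 [-1.67  0.59  1.36  2.03 -0.67  1.08 -0.1 ] 0.08008946329251079
(0.4235, 0.2775, 0.068, 1.47) -> [0.4, 0.3, 133.3] [-0.005, -0.003, -0.007]
0.06 822 [0.4142 0.4191 0.4272 0.436  0.4388] [0.2629 0.2959]
0.066 160 [0.4141 0.4177 0.4382 0.4405 0.4425] [0.2639 0.2955]
0.072 164 [0.4135 0.4145 0.4404 0.4425 0.4449] [0.2633 0.2953]
0.078 145 [0.4135 0.4412 0.4432 0.4451 0.4477] [0.2629 0.2954]
0.084 142 [0.4138 0.4436 0.4454 0.4474 0.4499] [0.2624 0.2953]
0.09 307 [0.4138 0.416  0.4484 0.451  0.452 ] [0.2624 0.2953]
0.096 209 [0.41   0.4112 0.4133 0.4152 0.4161] [0.2661 0.2953]
```

View pics/w12c.png

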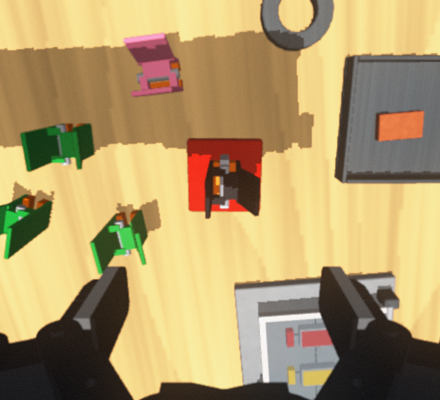

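The clip stands alone on the red stand at (225,185), with the tails' gap along tool y and the fingers well clear of the neighbours. Descend and squeeze.

Request:
play_rows(deltas=[[82, [3, -1, 40], [0, 0, -0.007]], [82, [3, -1, 80], [0, 0, -0.007]], [82, [3, -1, 110], [0, 0, -0.007]], [82, [3, -1, 128], [0, 0, -0.007]], [82, [3, -1, 133], [0, 0, -0.007]], [82, [3, -1, 133], [0, 0, -0.007]], [82, [3, -1, 133], [0, 0, -0.007]]])

```text
clock: 39.85
tcp_pos: [0.423, 0.2805, 0.069]
orientation: [-2.326, -2.103, 0.0]
contact_force: [0.0, 0.2, 1.2]
grip_width: 0.0821
```

Request:
play_rows(deltas=[[45, [0, 0, 0], [0, 0, 0]], [45, [0, 0, 0], [0, 0, 0]], [45, [0, 0, 0], [0, 0, 0]], [22, [0, 0, 0], [0, 0, 0]], [22, [0, 0, 0], [0, 0, 0]], [22, [0, 0, 0], [0, 0, 0]], [22, [0, 0, 0], [0, 0, 0]], [22, [0, 0, 0], [0, 0, 0]]], squeeze=70)

```text
clock: 40.85
tcp_pos: [0.4229, 0.2805, 0.069]
orientation: [-2.326, -2.103, 0.0]
contact_force: [-0.4, 0.6, 0.6]
grip_width: 0.0266
```

Request:
play_rows(deltas=[[22, [0, 0, -10], [0, 0, 0]], [22, [0, 0, -25], [0, 0, 0]], [22, [0, 0, -45], [0, 0, 0]], [22, [0, 0, -70], [0, 0, 0]], [22, [0, 0, -100], [0, 0, 0]], [22, [0, 0, -110], [0, 0, 0]], [22, [0, 0, -110], [0, 0, 0]]])

```text
clock: 41.72
tcp_pos: [0.4235, 0.2803, 0.1794]
orientation: [-2.325, -2.103, -0.001]
contact_force: [0.8, 0.8, -1.0]
grip_width: 0.0262
```

```bash
python3 - <<'E'
from h import *
grab('wrist','w13');f=load('w13');o=r.get_obs();print(o['tcp_pos'],yaw(),o['grip_width'],o['contact_force'])
cv2.imwrite('pics/w13c.png',cv2.resize(f['p'][...,::-1][150:400, 200:450],None,fx=2,fy=2))
W=f['W']
print('tcp px',proj(f,[o['tcp_pos']]))
go((.4365,.015,.18,np.pi/2-.017))
E
```

```text
[0.42302843 0.28009472 0.17868268] 1.4703305354433438 0.02616426757547601 [-0.19305298  0.0736001  -1.14245484]
tcp px [[319.60851616 273.24169909]]
(0.4365, 0.015, 0.18, 1.5537963267948967) -> [-262.4, 40.0, -2.6] [-0.005, -0.004, -0.083]
```

View pics/w13c.png

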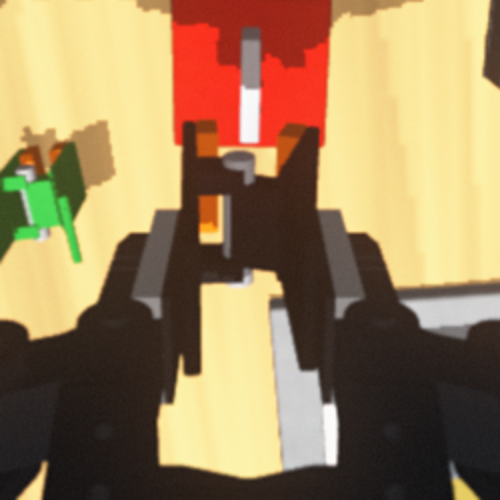

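The clip is held squeezed open, with the pads at crop (207,140) and (290,140) and the empty stand plate between them. Next I'll carry it to a point above the lugs.

Request:
play_rows(deltas=[[22, [-30, 5, -5], [0, 0, 0]], [22, [-80, 10, -5], [0, 0, -0.04]], [22, [-130, 20, -5], [0, 0, -0.083]], [22, [-180, 28, -5], [0, 0, -0.083]], [22, [-230, 34, -5], [0, 0, -0.083]], [22, [-262, 37, -3], [-0.005, -0.004, -0.083]], [22, [-262, 37, -3], [-0.005, -0.004, -0.083]], [22, [-262, 37, -3], [-0.005, -0.004, -0.083]]])

```text
clock: 42.78
tcp_pos: [0.4333, 0.0163, 0.1799]
orientation: [-2.24, -2.202, 0.001]
contact_force: [0.1, -0.0, -1.0]
grip_width: 0.0263
```

```bash
python3 - <<'E'
from h import *
grab('wrist','w14');f=load('w14');o=r.get_obs();print(o['tcp_pos'],yaw(),o['grip_width'],o['joints'].round(2))
cv2.imwrite('pics/w14c.png',cv2.resize(f['p'][...,::-1][100:350, 200:450],None,fx=2.4,fy=2.4))
E
```

```text
[0.43343856 0.01667829 0.18002326] 1.554728600504098 0.02621593496914529 [-1.26  0.39  1.35  2.21 -0.5   0.91  0.38]
```

View pics/w14c.png

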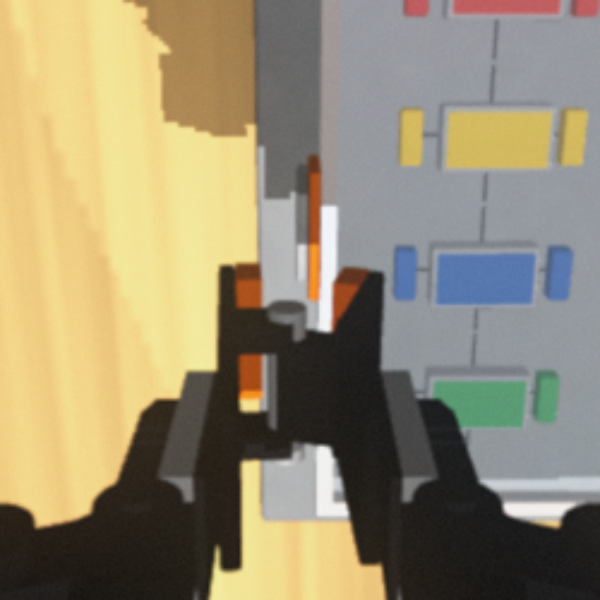

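```bash
python3 - <<'E'
from h import *
f=load('w14');q=lambda x,y:(200+x/2.4,100+y/2.4)
print('seam',onz(f,[q(308,190),q(308.5,260)],.056).round(4))
print('outer edges',onz(f,[q(296,230),q(320,230)],.056).round(4))
print('orange ends',onz(f,[q(314,156),q(314,300)],.056).round(4))
print('pads inner tips at z',onz(f,[q(260,265),q(337,270)],.136).round(4))
print('coupon x',onz(f,[q(498,140),q(485,278),q(478,403)],.022).round(4))
go((.433,.0125,.1,np.pi/2-.017))
E
```

```text
seam [[0.4385 0.0286 0.056 ]
 [0.4383 0.0049 0.056 ]]
outer edges [[0.4344 0.0153 0.056 ]
 [0.4422 0.0152 0.056 ]]
orange ends [[ 0.4405  0.0397  0.056 ]
 [ 0.44   -0.0092  0.056 ]]
pads inner tips at z [[0.4265 0.0312 0.136 ]
 [0.4443 0.0296 0.136 ]]
coupon x [[ 0.5064  0.0372  0.022 ]
 [ 0.5044 -0.0149  0.022 ]
 [ 0.5043 -0.067   0.022 ]]
(0.433, 0.0125, 0.1, 1.5537963267948967) -> [-4.2, -0.3, 80.0] [-0.001, -0.0, 0.001]
```

```bash
python3 - <<'E'
from h import *
f=load('w14');T=np.array(r.camera_model('wrist')['T_tool_cam'])
U,V=np.meshgrid(np.arange(270,375),np.arange(195,345)); uv=np.c_[U.ravel(),V.ravel()]
z=f['d'][V,U].ravel(); P=(ray(f,uv)*z[:,None])@T[:3,:3].T+T[:3,3]; C=f['p'][V,U].reshape(-1,3).astype(int)
blk=(C.max(1)<60)&(P[:,2]<.06)&(P[:,2]>-.05)
for a in np.arange(-.03,.05,.006):
    q=P[blk&(abs(P[:,2]-a)<.003)&(abs(P[:,1])<.03)]
    if len(q)<4: continue
    h,_=np.histogram(q[:,1],bins=np.arange(-.03,.031,.003)); print(round(a*1000),h, 'x',q[:,0].max().round(3))
E
```

```text
-30 [ 0  0  0  0  0 29 88  0  0  0  0  0  0  0 95 33  0  0  0  0] x 0.013
-24 [  0   0   0   0   0  26 513 196   0   0   0   0   0  13 513  41   0   0
   0   0] x 0.014
-18 [  0   0   0   5   0  23  54  12   0   0   0   0   0 138  78  20   0   1
   0   0] x 0.014
-12 [  0   0   0  21   0  21  45   5   0   0   0   0   0 130  49  18   0   2
   0   0] x 0.014
-6 [  0   0   1   1   0   3  43   0   0   0   0   0   0 128  37  10   0   0
   0   0] x 0.014
0 [  0   0   0   0   0   7  34   0   0   0   0   0   0 113  30   0   0   0
   0   0] x 0.014
6 [  0   0   0   0   0  13  26   0   0   0   0   0   1 114  17   0   0   0
   0   0] x 0.014
12 [  0   0   0   0   0  17  98 160 171 302 258 273 285 125  15   0   0   0
   0   0] x 0.014
18 [ 0  0  0  0  0 19 42 58 23  0  0 14 12 14 33  0  0  0  0  0] x 0.014
24 [ 0  0  0  0  0 24  1  0  0  0  0  0  0  0 24 44  0  0  0  0] x 0.014
30 [ 0  0  0  0  1 19  0  0  0  0  0  0  0  0  5 64 13  0  0  0] x 0.014
36 [ 0  0  0  0  4 15  0  0  0  0  0  0  0  0  0 16 78  0  0  0] x 0.014
42 [ 0  0  0  0  7 11  0  0  0  0  0  0  0  0  0  4 60  1  0  0] x 0.014
```

Request:
play_rows(deltas=[[22, [-2, 2.6, 20], [0, 0, 0]], [22, [-2, 2.6, 45], [0, 0, 0]], [22, [-2, 2.6, 65], [0, 0, 0]], [22, [-2, 2.6, 73], [0, 0, 0]], [22, [-2, 2.6, 73], [0, 0, 0]], [22, [-2, 2.6, 73], [0, 0, 0]]])

```text
clock: 43.58
tcp_pos: [0.4365, 0.0149, 0.1075]
orientation: [-2.239, -2.204, -0.0]
contact_force: [1.4, -0.3, -0.0]
grip_width: 0.0264
```

```bash
python3 - <<'E'
from h import *
grab('wrist','w15');f=load('w15');o=r.get_obs();print(o['tcp_pos'],yaw(),o['contact_force'])
cv2.imwrite('pics/w15c.png',cv2.resize(f['p'][...,::-1][130:280, 230:430],None,fx=4,fy=4))
E
```

```text
[0.4364557  0.01488333 0.1075647 ] 1.5552440434699522 [-0.04678366  0.27751576 -0.87536854]
```

View pics/w15c.png

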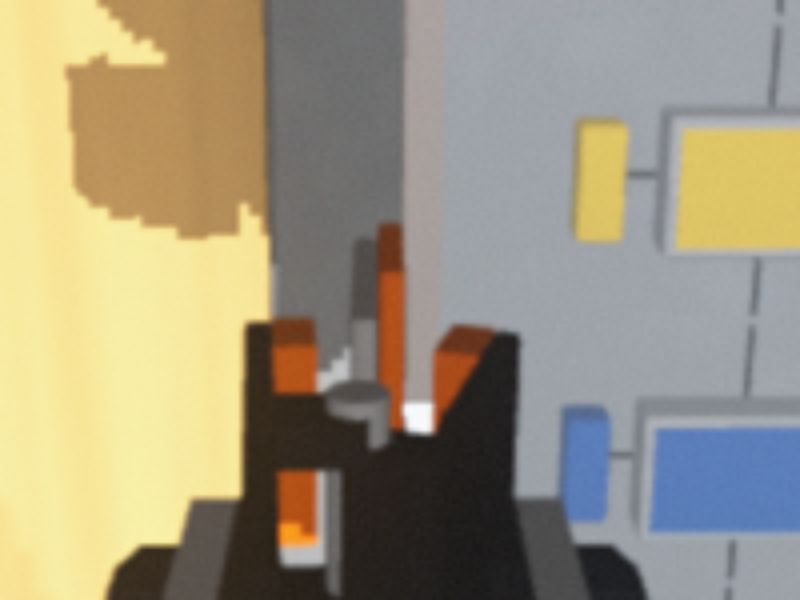

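The pads straddle the lugs evenly: 37 px clearance on the left and 33 px on the right of cols 354–403, and the y ends are aligned. Lower the clip.

Request:
play_rows(deltas=[[22, [0, 0, 6], [0, 0, 0]], [22, [0, 0, 12], [0, 0, 0]], [22, [0, 0, 18], [0, 0, 0]], [22, [0, 0, 23], [0, 0, 0]], [22, [0, 0, 24.5], [0, 0, 0]], [22, [0, 0, 24.5], [0, 0, 0]]])

```text
clock: 44.38
tcp_pos: [0.4365, 0.0147, 0.0835]
orientation: [-2.239, -2.202, -0.001]
contact_force: [-3.7, 0.6, 12.5]
grip_width: 0.0267
```

Request:
play_rows(deltas=[[22, [0, 0, -3.5], [0, 0, 0]], [22, [0, 0, -3.5], [0, 0, 0]], [22, [0, 0, -3.5], [0, 0, 0]]])

```text
clock: 44.75
tcp_pos: [0.4365, 0.0148, 0.0869]
orientation: [-2.238, -2.203, -0.001]
contact_force: [0.3, 0.2, -0.2]
grip_width: 0.0264
```

Request:
play_rows(deltas=[[30, [0, 0, 0], [0, 0, 0]], [34, [0, 0, 0], [0, 0, 0]], [38, [0, 0, 0], [0, 0, 0]], [44, [0, 0, 0], [0, 0, 0]], [60, [0, 0, 0], [0, 0, 0]], [82, [0, 0, 0], [0, 0, 0]], [82, [0, 0, 0], [0, 0, 0]], [82, [0, 0, 0], [0, 0, 0]]])

```text
clock: 45.75
tcp_pos: [0.4364, 0.0148, 0.0869]
orientation: [-2.238, -2.203, -0.001]
contact_force: [-0.3, 0.2, -0.3]
grip_width: 0.0821
```

Request:
play_rows(deltas=[[82, [0, 0, -20], [0, 0, 0]], [82, [0, 0, -50], [0, 0, 0]], [82, [0, 0, -90], [0, 0, 0]], [82, [20, 0, -130], [0, 0, 0]], [82, [60, 0, -150], [0, 0, 0]], [82, [80, 0, -150], [0, 0, 0]], [82, [80, 0, -150], [0, 0, 0]]])

```text
clock: 46.62
tcp_pos: [0.4372, 0.0956, 0.2363]
orientation: [-2.235, -2.206, 0.0]
contact_force: [0.1, -1.0, -0.8]
grip_width: 0.0819
```

```bash
python3 - <<'E'
from h import *
grab('wrist','w16');f=load('w16');o=r.get_obs();print(o['clock'],o['tcp_pos'],yaw(),o['contact_force'])
grab('scene','s2');s=load('s2')['p'][...,::-1]
a=cv2.resize(f['p'][...,::-1],(640,400))[:, 60:500]
b=cv2.resize(s[170:270,260:380],None,fx=3,fy=3)
im=np.zeros((400,800,3),np.uint8);im[:,:440]=a;im[:300,440:]=b;cv2.imwrite('pics/fin.png',im)
U,V=np.meshgrid(np.arange(60,600),np.arange(0,399)); uv=np.c_[U.ravel(),V.ravel()]
z=f['d'][V,U].ravel(); P=(ray(f,uv)*z[:,None])@f['W'][:3,:3].T+f['W'][:3,3]
P=P[(P[:,2]>.03)&(P[:,2]<.14)&(abs(P[:,0]-.437)<.04)&(abs(P[:,1]-.013)<.03)]
for a in np.arange(.06,.13,.006):
    q=P[abs(P[:,2]-a)<.003]
    if len(q)>5: print(a.round(3),len(q),np.percentile(q[:,0],[1,10,50,90,99]).round(4),np.percentile(q[:,1],[1,50,99]).round(4))
for c in ('red','yellow','blue','green'):
    for b in blobs(f,c,.022,150): print(c,*b)
E
```

```text
46.675 [0.4371286  0.09395304 0.23614721] 1.5549965193356725 [-0.58171049 -0.56948733 -0.59123864]
0.06 70 [0.4243 0.4271 0.4385 0.4489 0.4517] [0.0001 0.0277 0.0352]
0.066 21 [0.4245 0.4246 0.4486 0.4514 0.4516] [0.0273 0.0281 0.0285]
0.072 82 [0.4248 0.4276 0.4352 0.4493 0.4515] [0.0038 0.0279 0.0307]
0.078 658 [0.4265 0.4311 0.4398 0.4492 0.4519] [-0.003   0.0152  0.0302]
0.084 101 [0.4244 0.4271 0.4518 0.4535 0.4562] [-0.0008  0.0195  0.0287]
0.09 133 [0.4246 0.4275 0.4542 0.4551 0.4577] [-0.0011  0.0165  0.0285]
0.096 110 [0.4247 0.4275 0.4566 0.4575 0.4599] [-0.0008  0.0177  0.0288]
0.102 117 [0.4244 0.4273 0.4588 0.4597 0.4623] [-0.0004  0.0187  0.0288]
0.108 193 [0.4245 0.4595 0.4618 0.4637 0.4645] [-0.0015  0.0151  0.0284]
0.114 159 [0.424  0.4243 0.426  0.4277 0.4279] [-0.0009  0.0141  0.0285]
red [307.   7.] [0.4253 0.2446] [0.4223 0.2431] 67.2 13.7 -0.014
green [158.  16.] [0.2909 0.2391] [0.2908 0.2386] 27.2 5.0 -1.532
green [196.  18.] [0.3245 0.2365] [0.3226 0.2356] 32.7 31.4 0.038
```

View pics/fin.png

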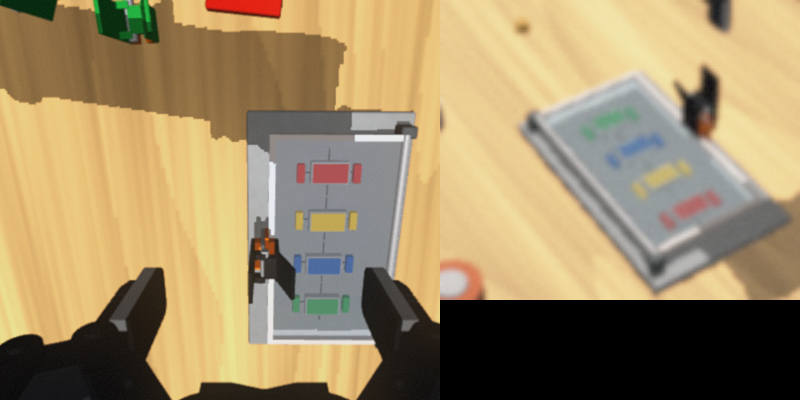

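```bash
python3 - <<'E'
from h import *
grab('top','t3');t=load('t3')
for b in blobs(t,'old',.02):
    if abs(b[1][0]-.586)<.08 and abs(b[1][1]-.3)<.08: print('old',*b)
print(r.hand_in())
E
```

```text
the job is handed in; nothing more can be done
None
```

The last top-camera check didn't find the old coupon, so I'm looking at that saved picture to see why.

```bash
python3 - <<'E'
from h import *
p=load('t3')['p'][...,::-1];cv2.imwrite('pics/t3c.png',cv2.resize(p[120:260,140:360],None,fx=3,fy=3))
E
```

```text
(no output)
```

View pics/t3c.png

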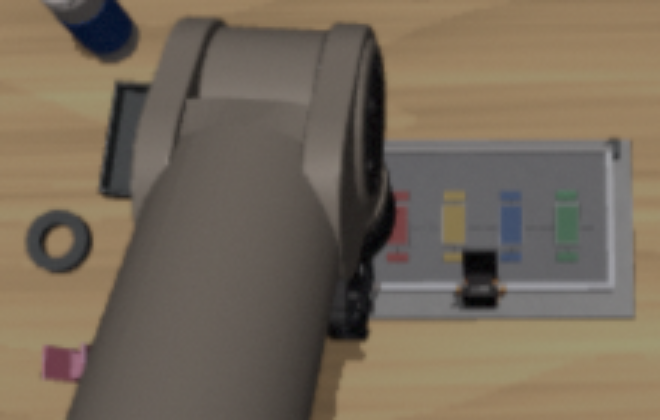

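The job is done and handed in: the old coupon went into the scrap tray and all four painted coupons went into their own bays. I then shut the cover and clipped the black clip over both front lugs. No bystander was touched on purpose, but I did not measure their positions again.

**Checks that held**
- **Coupons:** with the cover open, the wrist camera put each coupon within about 2 mm of its cross and about 0.02 rad of square. They still looked centred through the shut cover at the end.
- **Cover:** the fingertips stopped on it at 34 mm above the bench, its shut height. That push briefly read 50 N at the wrist, under the 120 N limit.
- **Clip:** it stood upright after release, with its tips about 14 mm below the lug tops. It was within about 2 mm of the middle along both axes.

**Checks that failed or disagreed**
- **Old coupon:** the last top-camera check could not see it, because the forearm hid most of the tray. It was last seen in the tray in the wrist picture taken just before the clip was gripped.
- **Wrist camera:** it read about 1–2 mm off against the gripper, so I placed things by comparing positions within the same picture.
- **Clip lowering:** the clip touched something at about 12 N on the way down, so I raised it 3.5 mm before releasing. I judged its grip only from how it stood, since its contact force could not be read.

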